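# Fetch the specimen pot from behind the bottles

### The arm

A 7-joint arm with a two-finger parallel gripper is mounted at the origin on the work surface. World frame = base frame: x ahead of the robot, y to its left, z up, the work surface at z = 0. Lengths are in m, angles in rad, forces in N, time in s.
With the tool pointing down it reaches from about 0.425 to 0.925 m from the base axis. Payload 6.8 kg.
Tool frame: the origin (TCP) lies at the very end of the fingers, on their centre line; the grasp point (between the pads) lies 19 mm behind it (bot.grip_depth is the distance from the TCP to the grasp point, in m); z points along the fingers, y is the direction in which the jaws open and shut (so a half turn about z gives the same grasp; the last joint's range is limited). The gripper opens to 85 mm and grips with 20 to 120 N. Pads are 22 mm wide; open, the fingers measure 114 mm over their backs; the gripper's body (76 mm by 85 mm) begins 54 mm behind the grasp point. The pads swing forward as they close: fully open they stand 13 mm farther back than shut.
Start: joints at [1.004, 0.477, 0.022, 1.555, -0.011, 1.109, -0.083], TCP at [0.299, -0.605, 0.231] pointing down, gripper open.
Joint ranges: [-2.96, 2.96], [-0.34, 2.1], [-1.41, 1.46], [0.24, 2.44], [-1.37, 4.51], [0.17, 1.92], [-2.96, 2.96]. Speed limits (rad/s): [2.39, 2.39, 3.14, 3.14, 3.14, 3.14, 3.14].

### API

Orientations are given as a unit quaternion [w, x, y, z].
In Python, from station import bot gives the robot as it stands.
- The arm moves only by the tool step_arm, never from a script. Its argument "increments" is a list of rows, each a list of 7 numbers: the shift along the world's x, y, z in m, then the turn, a rotation vector about the world's x, y, z in degrees, then the gripper command: -1 is fully open, 1 is shut, values between are in proportion. In form: [[dx, dy, dz, rx, ry, rz, fingers], ...]. A call has 1 to 10 rows; each row is the pose to reach, as a shift and turn from the pose commanded when the call began; what a row does not reach only later rows make up. A row lasts 1/12 s, in which the tool goes at most 41.7 mm and 7.16 degrees, less where a joint would pass 70% of its speed; a pose out of reach is approached as far as the arm can. A call with a gripper value outside its range is refused whole. The fingers move at their own pace and stop on an object; "force" is the grip in N (left out, the last holds). Time passes only in rows, so rows that repeat a pose let the fingers close. It gives the time, the measured TCP pose, the force and the opening at its end, in the units of the state.
- bot.get_obs(): the state, without advancing time (a new reading comes with each control period).
- bot.read_camera(name): name is "side" or "top"; returns a dict with "color" (400x640x3 uint8, red, green, blue), "intrinsics" (3x3 intrinsics, pixels), "extrinsics" (4x4, takes a point from camera to world coordinates). Camera axes: x right, y up, looking along -z (the intrinsics and any distortion apply to the point x, -y, -z); pixel columns grow to the right and rows downward; lengths in m; the calibration is good to about 2 mm. A picture is of the moment at which its call begins. There is no depth.
- bot.hand_in(): hands the job in, once; it reports no verdict.
Trained networks look in the newest picture that a camera, given by its name, has taken for a name from the list of things; names that differ only in an ending like _2 or _b are one class to them, and where a whole thing is asked for, a point or a joint stands for the part that bears it (a point fixed in the world has none). Each returns a list of dicts, best first, with "conf" (0 to 1); they miss things now and then, are a little off and sometimes report something else, mostly with a low value. They report only what shows in the picture. A call takes as long as a camera call.
- bot.recognise(thing, camera): "location" ([column, row] as shares, 0 to 1, of the picture: columns of its width, rows of its height, amid what is visible of it).
- bot.place_of(thing, camera): "location" ([column, row] as shares, 0 to 1, of the picture: columns of its width, rows of its height: a listed point, or the origin of a listed thing).
The state is a dict: "t": time; "q": joint angles; "joint_vel": joint speeds; "joint_torque": joint torques, N m; "eef_pos": TCP position; "tool_rot": TCP orientation; "contact_force": force on the tool from outside, world axes, zero at the start; "torque": the same for the moment, N m; "gripper_width": opening from 0.0 (shut) to 1.0 (fully open).
Only numpy, scipy, OpenCV 4.12 (cv2) and the standard library are available. Lean on these libraries where they do the work, as an engineer would, in place of code of your own. Each camera call takes 0.05 s, during which the arm holds its last target.

### The job

The last specimen pot stands in the back of the bottle caddy, walled in by three containers: a round bottle, a square bottle and a wipes canister. Clear all three off onto the steel tray first, then take the pot out and seat it in the free well of the transport rack, and only then put the three back, each in the same cell of the caddy that it came from. Keep them upright, set them down rather than dropping them, and leave the tape roll, the tin and the sharps tub where they are.

Things in the scene. Friction and masses are not known exactly. Their poses are not given: they have to be found in the camera images.
- caddy: Fixed grey bottle caddy, 142 (x) by 209 (y) mm, walls 34 high. Origin under its centre at table height; +x to its back row, away from the robot. Six 64 mm cells, centres at x -33.5 (front), 33.5 (back), y -67, 0, 67; floor 4 mm, partitions 22 mm above the table. Pot: back middle; containers left, right and front of it, in any order; tape and tin in the front corners.
- pot: Specimen pot with screw lid, to be fetched: 52 mm high, clear body 42 mm in diameter with white label, white lid 45 mm in diameter and 17 mm high on top. Origin at the centre of its underside, z up. About 70 g.
- round_bottle: White plastic round bottle, 130 mm high: body 56 mm in diameter up to 78 mm, sloping shoulder, then a narrow cap 28 mm in diameter over the top 26 mm (good to grip). Origin at the centre of its underside, z up. About 220 g.
- square_bottle: Amber square bottle, 118 mm high: body 50 by 50 mm (faces along its x and y) up to 80 mm, then a round black cap 38 mm in diameter over the top 25 mm (good to grip). Origin at the centre of its underside, z up. About 260 g.
- canister: White straight-sided wipes canister, 124 mm high, 55 mm in diameter, its lid 56 mm in diameter over the top 20 mm. Gripped across its diameter near the top. Origin at the centre of its underside, z up. About 240 g.
- tray: Stainless steel instrument tray, fixed: the side area. 280 (its x) by 130 (its y) mm, rim 10 mm high, floor 3 mm above the table. Origin under its centre at table height, z up. Three containers fit in a row along its x at 85 mm spacing. It lies to the left or right of the caddy.
- free_well (a point): Centre of the floor of the free round well at one end of the grey fixed transport rack (204 by 78 mm, top 26 mm above the table): 50 mm wide, 18 deep, floor 8 mm above the table. +x runs along the row to two wells 64 and 128 mm on, taken by like pots (tops 60 mm above the table); y across the rack, z up. The rack is on the other side of the caddy from the tray.
- tape: Bystander: white roll of tape lying flat, 54 mm in diameter, 22 mm high, in a front corner cell of the caddy. Origin at the centre of its underside.
- tin: Bystander: round flat aluminium tin, 54 mm in diameter, 23 mm high, in the other front corner cell of the caddy. Origin at the centre of its underside.
- sharps_tub: Bystander: white tub with orange lid, 90 mm in diameter, 88 mm high, on the table between the robot and the caddy. Origin at the centre of its underside.

How it is judged:
By the outcome, as a careful person would: the job done as asked, in the order asked, and still so for the second after the job is handed in, with the robot touching nothing.
It also fails if it takes over 136 s, if anything falls off the work surface, if the arm or the gripper's body presses on something with over 40 N, if the wrist force passes 120 N, or if a joint passes its speed limit or range.

## Working session

There is one attempt and no reset: what is moved stays moved. The work goes in short steps, Python scripts to look and compute and a tool call to move; the robot and the scene stay as the last step left them, time stands still between calls to the robot, and variables do not carry over. Pictures are saved under pics/ and viewed, and the job is handed in when it is done.

Besides the shell and the picture viewer there is one more tool, called after "Call:" as name([rows], argument=value, ...), one row to a line, values as JSON. step_arm: Moves the arm, as the interface text tells. Its arguments: {"type":"object","properties":{"increments":{"type":"array","items":{"type":"array","items":{"type":"number"}}},"force":{"type":"number"}},"required":["increments"]}

```bash
ls; mkdir -p pics
python3 - <<'E'
from station import bot
import cv2
for n in ("top","side"):
    c=bot.read_camera(n)
    cv2.imwrite(f"pics/{n}0.png",c["color"][:,:,::-1])
    print(n,c["intrinsics"].round(1).tolist(),c["extrinsics"].round(3).tolist(),[k for k in c])
    for t in ["caddy","pot","round_bottle","square_bottle","canister","tray","free_well","tape","tin","sharps_tub"]:
        print(t,[(round(d["location"][0]*640),round(d["location"][1]*400),round(d["conf"],2)) for d in bot.place_of(t,n)[:3]])
print(bot.get_obs())
E
```

```text
pics
top [[478.9, 0.0, 319.7], [0.0, 478.9, 199.0], [0.0, 0.0, 1.0]] [[-0.085, 0.975, -0.205, 0.304], [-0.996, -0.084, 0.014, 0.009], [-0.004, 0.205, 0.979, 0.981], [0.0, 0.0, 0.0, 1.0]] ['color', 'intrinsics', 'extrinsics']
caddy [(315, 154, 0.65)]
pot [(317, 137, 0.96), (284, 150, 0.65)]
round_bottle [(326, 165, 0.74)]
square_bottle [(345, 128, 0.86)]
canister [(286, 150, 0.87)]
tray [(172, 229, 0.98), (297, 176, 0.63)]
free_well [(479, 209, 0.72), (310, 278, 0.54)]
tape [(299, 181, 0.76)]
tin [(283, 152, 0.73), (358, 156, 0.72)]
sharps_tub [(312, 281, 0.82)]
side [[384.1, 0.0, 318.5], [0.0, 384.1, 204.4], [0.0, 0.0, 1.0]] [[0.99, 0.093, -0.106, 0.427], [-0.141, 0.583, -0.8, -0.623], [-0.012, 0.807, 0.59, 0.491], [0.0, 0.0, 0.0, 1.0]] ['color', 'intrinsics', 'extrinsics']
caddy [(364, 215, 0.66)]
pot []
round_bottle [(350, 217, 0.73)]
square_bottle [(370, 236, 0.6), (399, 229, 0.56)]
canister [(363, 190, 0.88)]
tray []
free_well [(311, 365, 0.77), (347, 219, 0.42)]
tape [(337, 199, 0.74)]
tin [(369, 234, 0.83), (363, 192, 0.17)]
sharps_tub [(238, 216, 0.71)]
{'t': 1.1, 'q': array([ 1.00388541,  0.47698288,  0.02241587,  1.55537099, -0.01148873,
        1.10930212, -0.08313141]), 'joint_vel': array([ 0.0012633 , -0.00092471,  0.0017046 ,  0.0005767 , -0.0018591 ,
        0.00061995, -0.00028123]), 'joint_torque': array([-1.85238737e-04, -5.96336532e+01,  1.60673775e+00, -2.81550997e+01,
        1.24585046e-02,  1.50604596e-03, -1.84038061e-05]), 'eef_pos': array([ 0.29895579, -0.60522308,  0.23133198]), 'tool_rot': array([3.16535088e-05, 9.73808733e-01, 2.27368753e-01, 8.49169079e-06]), 'contact_force': array([ 0.91705648, -0.83183098, -0.70824476]), 'torque': array([-0.00857163, -0.00731275,  0.02007438]), 'gripper_width': 0.9977709060660549}
```

View images.

```bash
cat > h.py <<'E'
import numpy as np,cv2
def ray(c,uv):
    K=c["intrinsics"];E=c["extrinsics"]
    d=np.linalg.inv(K)@np.array([uv[0],uv[1],1.]);d=E[:3,:3]@np.array([d[0],-d[1],-d[2]])
    return E[:3,3],d
def at_z(c,uv,z):
    o,d=ray(c,uv);return (o+d*(z-o[2])/d[2])
def proj(c,P):
    K=c["intrinsics"];E=c["extrinsics"]
    p=(np.atleast_2d(P)-E[:3,3])@E[:3,:3];p=p*[1,-1,-1];q=p@K.T
    return q[:,:2]/q[:,2:]
def save(c,n,box=None,s=1):
    im=c["color"][:,:,::-1]
    if box: im=im[box[1]:box[3],box[0]:box[2]]
    cv2.imwrite("pics/"+n,cv2.resize(im,None,fx=s,fy=s,interpolation=cv2.INTER_CUBIC))
E
python3 - <<'E'
import cv2
for n in("top","side"):
    im=cv2.imread(f"pics/{n}0.png");b={"top":(240,80,400,240),"side":(300,110,460,270)}[n]
    cv2.imwrite(f"pics/{n}0z.png",cv2.resize(im[b[1]:b[3],b[0]:b[2]],None,fx=3.7,fy=3.7,interpolation=cv2.INTER_CUBIC))
E
```

```text
(no output)
```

View pics/top0.png

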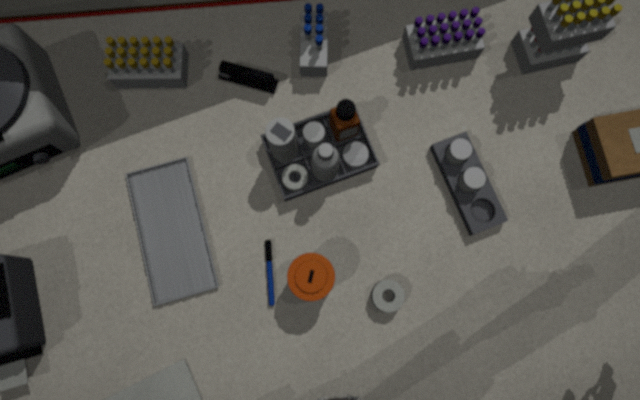

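View pics/side0.png

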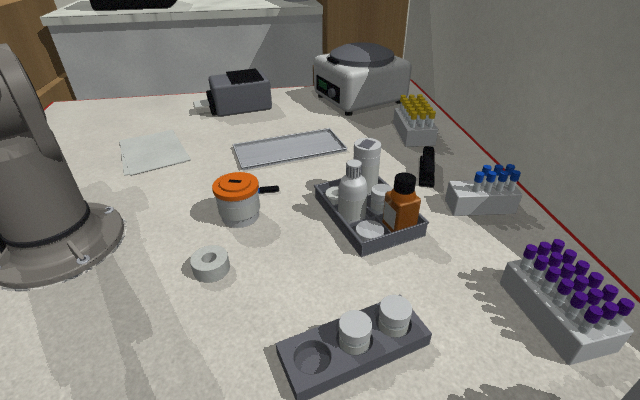

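```bash
ls pics
```

```text
side0.png
side0z.png
top0.png
top0z.png
```

View pics/top0z.png

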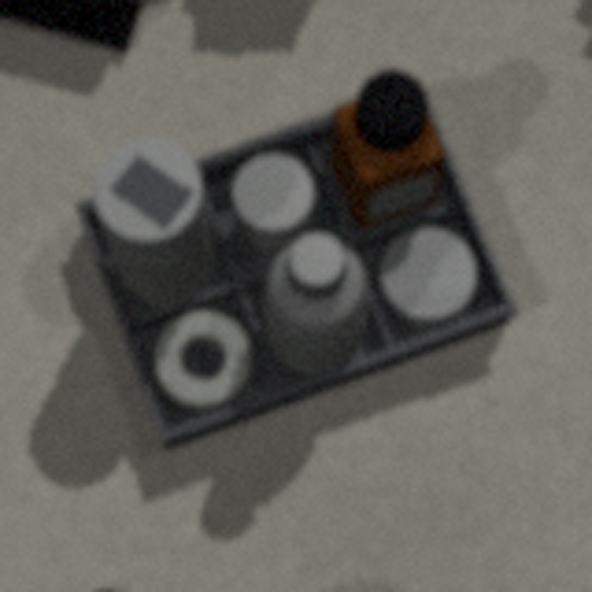

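View pics/side0z.png

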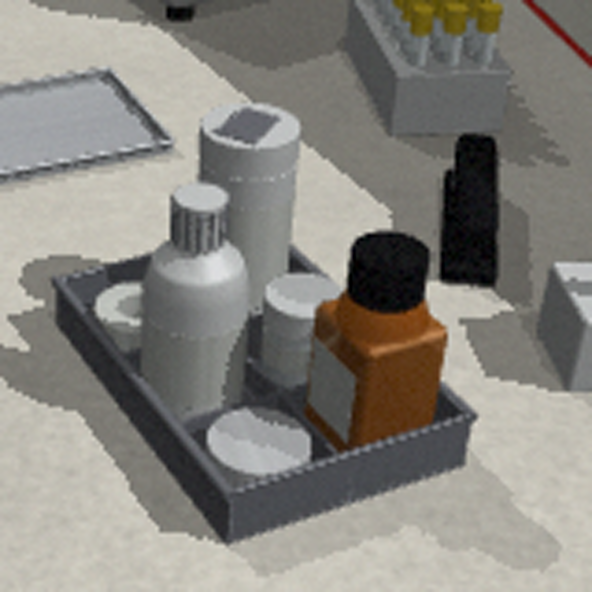

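Run:
```python
import cv2
im=cv2.imread("pics/top0.png");im2=cv2.imread("pics/side0.png")
a=cv2.resize(im[150:310,115:225],None,fx=3.6,fy=3.6,interpolation=cv2.INTER_CUBIC)
b=cv2.resize(im[120:250,420:520],None,fx=3.9,fy=3.9,interpolation=cv2.INTER_CUBIC)
import numpy as np
H=max(a.shape[0],b.shape[0]);c=np.zeros((H,a.shape[1]+b.shape[1],3),np.uint8);c[:a.shape[0],:a.shape[1]]=a;c[:b.shape[0],a.shape[1]:]=b
cv2.imwrite("pics/tr.png",c);print(c.shape,a.shape)
a=cv2.resize(im2[120:180,225:355],None,fx=4,fy=4,interpolation=cv2.INTER_CUBIC)
b=cv2.resize(im2[280:400,265:445],None,fx=3,fy=3,interpolation=cv2.INTER_CUBIC)
c=np.zeros((600,540,3),np.uint8);c[:240,:520]=a;c[240:,:]=b
cv2.imwrite("pics/trs.png",c)
```

```text
(576, 786, 3) (576, 396, 3)
```

View pics/tr.png

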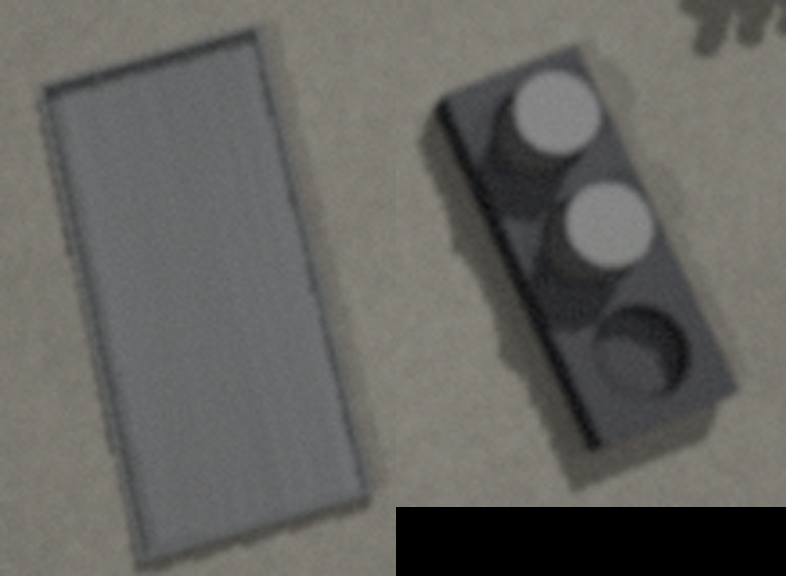

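View pics/trs.png

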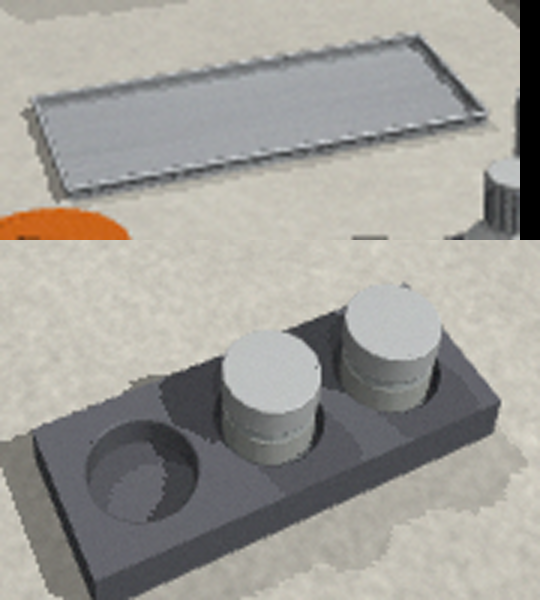

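```bash
cat > fit.py <<'E'
from station import bot
from h import *
from scipy.optimize import least_squares
C={n:bot.read_camera(n) for n in("top","side")}
import pickle;pickle.dump(C,open("C0.pkl","wb"))
def fit(obs,x0):
    # obs: (cam,local xyz,uv)
    def f(p):
        c,s=np.cos(p[2]),np.sin(p[2])
        r=[]
        for n,l,uv in obs:
            P=[p[0]+c*l[0]-s*l[1],p[1]+s*l[0]+c*l[1],l[2]]
            r+=list((proj(C[n],P)[0]-uv))
        return np.array(r)
    s=least_squares(f,x0);return s.x,f(s.x).reshape(-1,2).round(1).tolist()
a,b=.071,.1045;z=.034
print("caddy",fit([("top",(a,b,z),(262.2,135.4)),("top",(-a,b,z),(285.4,198.9)),("top",(-a,-b,z),(378.6,164.3)),
 ("side",(-a,b,z),(314.9,187)),("side",(-a,-b,z),(361.6,241.6)),("side",(a,-b,z),(428.4,222.2))],[.5,0,0]))
a,b=.14,.065;z=.01
print("tray",fit([("top",(a,b,z),(126.7,175)),("top",(a,-b,z),(186.4,158.3)),("top",(-a,-b,z),(217.8,288.9)),("top",(-a,b,z),(153.3,305.6)),
("side",(-a,b,z),(233.75,145)),("side",(a,b,z),(328.75,129.5)),("side",(a,-b,z),(347,148.75)),("side",(-a,-b,z),(242.5,168.2))],[.3,.3,0]))
a,b=.102,.039;z=.026
print("rack",fit([("top",(a,b,z),(430.8,145.6)),("top",(a,-b,z),(466.4,131.5)),("top",(-a,-b,z),(507.7,219.5)),("top",(-a,b,z),(471.5,234.9)),("top",(-.064,0,z),(482.8,210)),
("side",(-a,b,z),(276,345.7)),("side",(a,-b,z),(431,334)),("side",(-a,-b,z),(297.3,393.3)),("side",(-.064,0,z),(312.3,357)),("top",(.064,0,.06),(461,149)),("top",(0,0,.06),(474.6,177.7))],[.3,-.3,0]))
for n,z,u,v in [("canister",.128,(279.7,131.4),(367.3,144.6)),("pot",.056,(313.8,131.6),(381.9,189.2)),("square",.122,(345.9,109.2),(405.4,177.6)),("round",.134,(325.4,150),(354,163.2))]:
    print(n,at_z(C["top"],u,z).round(4),at_z(C["side"],v,z).round(4))
print(bot.get_obs()["t"])
E
python3 fit.py
```

```text
caddy (array([ 0.60690803, -0.0140366 ,  0.27869456]), [[-1.4, 0.3], [-1.2, -0.8], [1.3, -1.7], [-0.9, -1.9], [-0.2, 2.7], [-0.8, 0.7]])
tray (array([0.47055054, 0.3035217 , 0.19319247]), [[-0.2, -1.2], [0.6, -0.9], [0.1, -1.9], [0.7, -0.3], [-1.9, -1.0], [-0.2, -1.2], [-1.4, -0.7], [-2.4, -1.3]])
rack (array([ 0.51486648, -0.31300178,  0.29233512]), [[0.4, -2.0], [-1.2, -1.0], [0.6, 0.3], [1.8, -0.9], [-0.2, -0.4], [-1.4, -1.7], [0.2, -0.6], [-1.3, 1.7], [-0.9, -0.4], [-0.4, -0.8], [-0.3, -0.8]])
canister [0.6178 0.0606 0.128 ] [0.6191 0.0555 0.128 ]
pot [ 0.6378 -0.0041  0.056 ] [ 0.6394 -0.003   0.056 ]
square [ 0.6536 -0.0678  0.122 ] [ 0.6586 -0.0679  0.122 ]
round [ 0.5722 -0.0214  0.134 ] [ 0.5741 -0.0233  0.134 ]
1.2
```

Call:
step_arm([
  [0.016,0.034,0,0,0,-1,-1],
  [0.032,0.068,0,0,0,-2,-1],
  [0.048,0.102,0,0,0,-3,-1],
  [0.064,0.136,0,0,0,-4,-1],
  [0.08,0.17,0,0,0,-5,-1],
  [0.096,0.204,0,0,0,-6,-1],
  [0.112,0.238,0,0,0,-7,-1],
  [0.128,0.272,0,0,0,-8,-1],
  [0.144,0.306,0,0,0,-9,-1],
  [0.16,0.34,0,0,0,-10.3,-1],
], force=60)

```text
t: 2.03
eef_pos: [0.4595, -0.2635, 0.2316]
tool_rot: [0.0, 0.99, 0.139, 0.0]
contact_force: [0.6, 0.9, -0.4]
gripper_width: 1.002
```

Call:
step_arm([
  [0.015,0.03,0,0,0,0,-1],
  [0.03,0.061,0,0,0,0,-1],
  [0.045,0.094,0,0,0,0,-1],
  [0.06,0.127,0,0,0,0,-1],
  [0.075,0.16,0,0,0,0,-1],
  [0.09,0.19,0,0,0,0,-1],
  [0.105,0.22,0,0,0,0,-1],
  [0.1145,0.2425,0,0,0,0,-1],
  [0.1145,0.2425,0,0,0,0,-1],
  [0.1145,0.2425,0,0,0,0,-1],
])

```text
t: 2.87
eef_pos: [0.5738, -0.0209, 0.2312]
tool_rot: [-0.0, 0.99, 0.141, 0.0]
contact_force: [-0.7, 0.1, -0.6]
gripper_width: 1.002
```

Run:
```python
from station import bot
from h import *
a=bot.read_camera("side");b=bot.read_camera("top")
save(a,"s1.png",(270,60,470,260),3);save(b,"t1.png",(220,60,420,260),3)
```

```text
(no output)
```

View pics/s1.png

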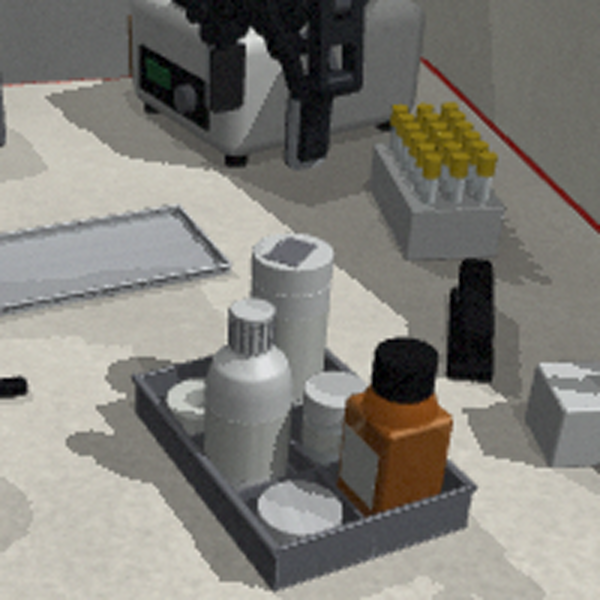

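View pics/t1.png

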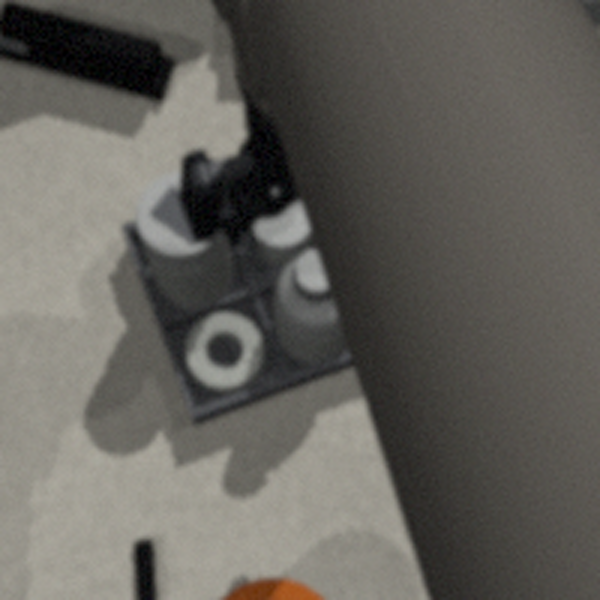

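Call:
step_arm([
  [0,0,-0.025,0,0,0,-1],
  [0,0,-0.05,0,0,0,-1],
  [0,0,-0.075,0,0,0,-1],
  [0,0,-0.095,0,0,0,-1],
  [0,0,-0.11,0,0,0,-1],
  [0,0,-0.121,0,0,0,-1],
  [0,0,-0.121,0,0,0,-1],
  [0,0,-0.121,0,0,0,-1],
])

```text
t: 3.63
eef_pos: [0.5732, -0.0237, 0.1104]
tool_rot: [0.0, 0.99, 0.138, -0.0]
contact_force: [0.4, 0.7, 0.5]
gripper_width: 0.999
```

Run:
```python
from station import bot
from h import *
a=bot.read_camera("side")
save(a,"s2.png",(270,60,470,260),3)
```

```text
(no output)
```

View pics/s2.png

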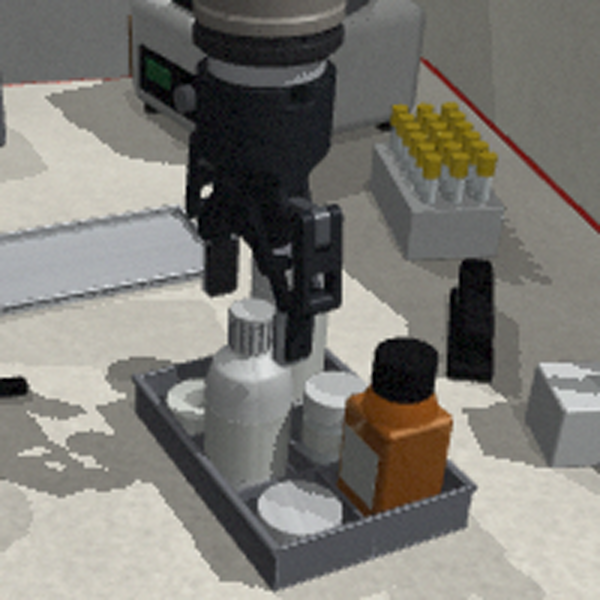

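Call:
step_arm([
  [0,0,0,0,0,0,1],
  [0,0,0,0,0,0,1],
  [0,0,0,0,0,0,1],
  [0,0,0,0,0,0,1],
  [0,0,0,0,0,0,1],
  [0,0,0,0,0,0,1],
  [0,0,0,0,0,0,1],
  [0,0,0,0,0,0,1],
  [0,0,0,0,0,0,1],
  [0,0,0,0,0,0,1],
], force=60)

```text
t: 4.52
eef_pos: [0.5739, -0.0223, 0.1109]
tool_rot: [-0.0, 0.99, 0.139, 0.0]
contact_force: [-0.4, 1.3, 5.2]
gripper_width: 0.305
```

Call:
step_arm([
  [0,0,0.004,0,0,0,1],
  [0,0,0.01,0,0,0,1],
  [0,0,0.02,0,0,0,1],
  [0,0,0.03,0,0,0,1],
  [0,0,0.03,0,0,0,1],
])

```text
t: 4.93
eef_pos: [0.575, -0.0228, 0.1429]
tool_rot: [0.0, 0.99, 0.139, 0.002]
contact_force: [0.6, 0.9, -0.9]
gripper_width: 0.304
```

Run:
```python
from station import bot
from h import *
a=bot.read_camera("side")
save(a,"s3.png",(270,60,470,260),3)
```

```text
(no output)
```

View pics/s3.png

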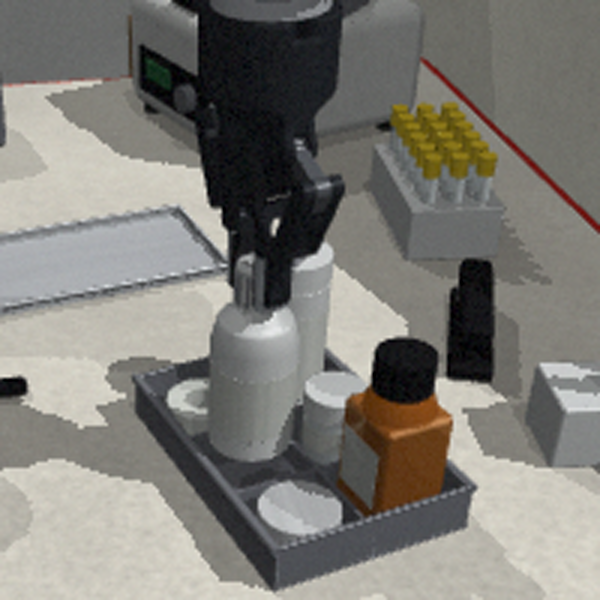

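Call:
step_arm([
  [0,0,0.015,0,0,0,1],
  [0,0,0.035,0,0,0,1],
  [-0.006,0.01,0.055,0,0,0,1],
  [-0.018,0.03,0.07,0,0,0,1],
  [-0.034,0.056,0.07,0,0,0,1],
  [-0.05,0.083,0.07,0,0,0,1],
  [-0.066,0.11,0.07,0,0,0,1],
  [-0.082,0.137,0.07,0,0,0,1],
  [-0.098,0.164,0.07,0,0,0,1],
  [-0.114,0.19,0.07,0,0,0,1],
])

```text
t: 5.82
eef_pos: [0.4583, 0.1684, 0.2103]
tool_rot: [0.0, 0.99, 0.139, 0.0]
contact_force: [0.2, 0.6, -1.6]
gripper_width: 0.307
```

Call:
step_arm([
  [-0.016,0.026,0,0,0,0,1],
  [-0.032,0.053,0,0,0,0,1],
  [-0.047,0.078,0,0,0,0,1],
  [-0.059,0.098,0,0,0,0,1],
  [-0.067,0.112,0,0,0,0,1],
  [-0.0725,0.1195,0,0,0,0,1],
  [-0.0725,0.1195,-0.01,0,0,0,1],
  [-0.0725,0.1195,-0.03,0,0,0,1],
  [-0.0725,0.1195,-0.055,0,0,0,1],
  [-0.0725,0.1195,-0.08,0,0,0,1],
])

```text
t: 6.65
eef_pos: [0.388, 0.2852, 0.129]
tool_rot: [0.0, 0.99, 0.138, 0.001]
contact_force: [0.4, -0.8, -1.6]
gripper_width: 0.305
```

Call:
step_arm([
  [0,0,-0.008,0,0,0,1],
  [0,0,-0.013,0,0,0,1],
  [0,0,-0.016,0,0,0,1],
  [0,0,-0.018,0,0,0,1],
  [0,0,-0.019,0,0,0,1],
])

```text
t: 7.07
eef_pos: [0.3877, 0.2871, 0.112]
tool_rot: [-0.0, 0.99, 0.139, 0.001]
contact_force: [1.1, 0.0, -1.6]
gripper_width: 0.304
```

Run:
```python
from station import bot
from h import *
a=bot.read_camera("side")
save(a,"s4.png",(180,40,380,240),3)
print(bot.get_obs())
```

```text
{'t': 7.1167, 'q': array([-0.41027221,  0.35715396, -0.42264194,  2.09243464,  0.21693361,
        0.73142561, -2.26343779]), 'joint_vel': array([-0.00013098, -0.00390431, -0.00305072,  0.00129373, -0.00288694,
        0.00553029,  0.0019301 ]), 'joint_torque': array([ 2.23827077e-02, -4.38292801e+01, -3.08863789e+00, -2.12041068e+01,
        1.70413591e-02, -1.66068674e-02,  1.77086815e-03]), 'eef_pos': array([0.38754035, 0.28708359, 0.11193916]), 'tool_rot': array([-3.10081693e-04,  9.90300238e-01,  1.38941968e-01,  6.87452428e-04]), 'contact_force': array([ 0.29362969,  0.14689894, -1.38574726]), 'torque': array([ 0.00157336, -0.0072302 ,  0.049579  ]), 'gripper_width': 0.303490600336019}
```

View pics/s4.png

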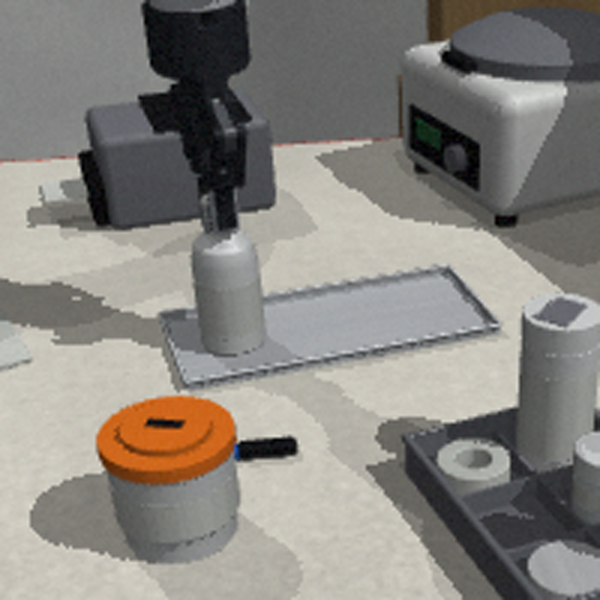

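Call:
step_arm([
  [0,0,-0.001,0,0,0,1],
  [0,0,-0.002,0,0,0,1],
  [0,0,-0.002,0,0,0,1],
  [0,0,-0.002,0,0,0,1],
])

```text
t: 7.45
eef_pos: [0.3873, 0.2872, 0.1099]
tool_rot: [-0.0, 0.99, 0.139, 0.001]
contact_force: [-0.5, 1.0, 2.4]
gripper_width: 0.303
```

Call:
step_arm([
  [0,0,0,0,0,0,0.6],
  [0,0,0,0,0,0,0.2],
  [0,0,0,0,0,0,-0.3],
  [0,0,0,0,0,0,-1],
  [0,0,0,0,0,0,-1],
  [0,0,0,0,0,0,-1],
  [0,0,0,0,0,0,-1],
  [0,0,0.01,0,0,0,-1],
  [0,0,0.03,0,0,0,-1],
  [0,0,0.06,0,0,0,-1],
])

```text
t: 8.28
eef_pos: [0.3855, 0.2857, 0.1687]
tool_rot: [0.001, 0.99, 0.139, -0.002]
contact_force: [0.6, 0.1, 0.9]
gripper_width: 1.004
```

Run:
```python
from station import bot
from h import *
a=bot.read_camera("side")
save(a,"s5.png",(180,40,380,240),3)
```

```text
(no output)
```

View pics/s5.png

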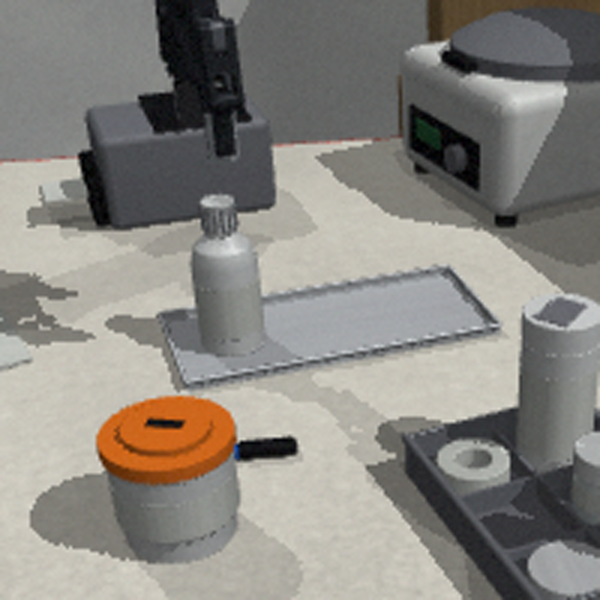

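Call:
step_arm([
  [0.01,-0.01,0.04,0,0,0,-1],
  [0.035,-0.034,0.04,0,0,0,-1],
  [0.06,-0.059,0.04,0,0,0,-1],
  [0.086,-0.084,0.04,0,0,0,-1],
  [0.112,-0.11,0.04,0,0,0,-1],
  [0.138,-0.135,0.04,0,0,0,-1],
  [0.164,-0.161,0.04,0,0,0,-1],
  [0.19,-0.186,0.04,0,0,0,-1],
  [0.215,-0.211,0.04,0,0,0,-1],
  [0.2325,-0.228,0.04,0,0,0,-1],
])

```text
t: 9.17
eef_pos: [0.6216, 0.0552, 0.21]
tool_rot: [0.001, 0.99, 0.138, 0.001]
contact_force: [0.1, 0.3, 0.3]
gripper_width: 1.003
```

Call:
step_arm([
  [0,0,0,0,0,0,-1],
  [0,0,-0.015,0,0,0,-1],
  [0,0,-0.035,0,0,0,-1],
  [0,0,-0.055,0,0,0,-1],
  [0,0,-0.062,0,0,0,-1],
  [0,0,-0.062,0,0,0,-1],
])

```text
t: 9.67
eef_pos: [0.6179, 0.0589, 0.1458]
tool_rot: [-0.0, 0.99, 0.139, -0.002]
contact_force: [-0.3, 0.4, -0.3]
gripper_width: 0.999
```

Run:
```python
from station import bot
from h import *
a=bot.read_camera("side");b=bot.read_camera("top")
save(a,"s6.png",(270,60,470,260),3);save(b,"t6.png",(220,60,420,260),3)
```

```text
(no output)
```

View pics/s6.png

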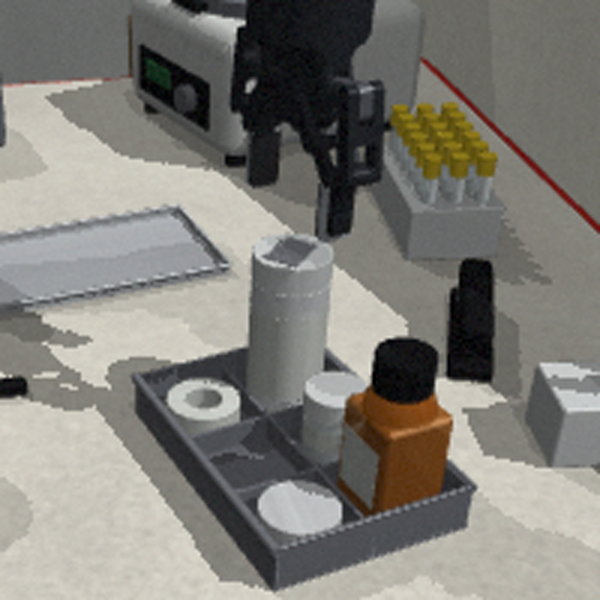

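View pics/t6.png

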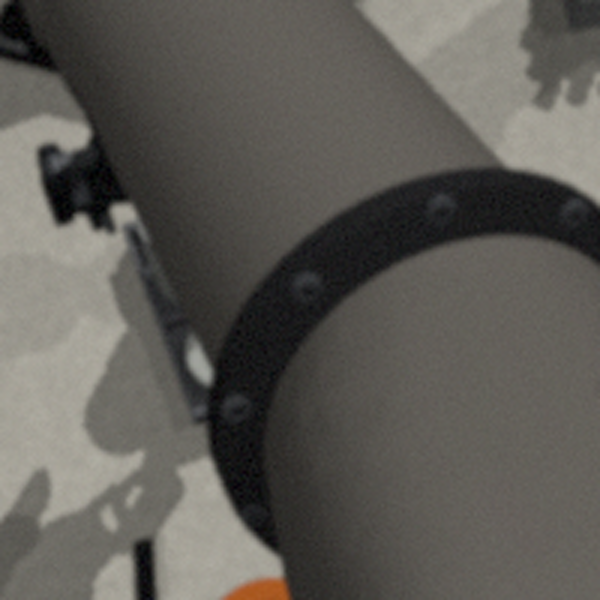

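Call:
step_arm([
  [-0.0015,-0.0005,-0.015,0,0,0,-1],
  [-0.0015,-0.0005,-0.03,0,0,0,-1],
  [-0.0015,-0.0005,-0.045,0,0,0,-1],
  [-0.0015,-0.0005,-0.054,0,0,0,-1],
  [-0.0015,-0.0005,-0.057,0,0,0,-1],
  [-0.0015,-0.0005,-0.057,0,0,0,-1],
])

```text
t: 10.27
eef_pos: [0.6181, 0.0584, 0.0905]
tool_rot: [-0.0, 0.99, 0.139, 0.0]
contact_force: [0.3, 1.3, -0.3]
gripper_width: 1.004
```

Call:
step_arm([
  [0,0,0,0,0,0,1],
  [0,0,0,0,0,0,1],
  [0,0,0,0,0,0,1],
  [0,0,0,0,0,0,1],
  [0,0,0,0,0,0,1],
  [0,0,0,0,0,0,1],
  [0,0,0,0,0,0,1],
  [0,0,0,0,0,0,1],
])

```text
t: 10.93
eef_pos: [0.6189, 0.0589, 0.0917]
tool_rot: [-0.0, 0.99, 0.139, 0.001]
contact_force: [-1.2, 0.3, 7.0]
gripper_width: 0.642
```

Call:
step_arm([
  [0,0,0.004,0,0,0,1],
  [0,0,0.01,0,0,0,1],
  [0,0,0.02,0,0,0,1],
  [0,0,0.03,0,0,0,1],
  [0,0,0.03,0,0,0,1],
])

```text
t: 11.35
eef_pos: [0.6195, 0.0585, 0.1231]
tool_rot: [-0.0, 0.99, 0.139, 0.002]
contact_force: [-0.1, 0.3, -1.7]
gripper_width: 0.642
```

Run:
```python
from station import bot
from h import *
a=bot.read_camera("side")
save(a,"s7.png",(270,60,470,260),3)
```

```text
(no output)
```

View pics/s7.png

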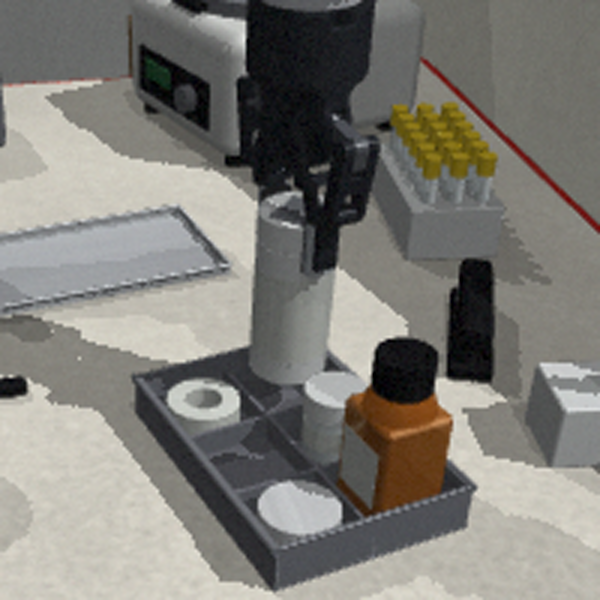

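Call:
step_arm([
  [0,0,0.015,0,0,0,1],
  [0,0,0.035,0,0,0,1],
  [-0.002,0.008,0.055,0,0,0,1],
  [-0.007,0.028,0.065,0,0,0,1],
  [-0.014,0.058,0.065,0,0,0,1],
  [-0.022,0.09,0.065,0,0,0,1],
  [-0.03,0.122,0.065,0,0,0,1],
  [-0.038,0.154,0.065,0,0,0,1],
  [-0.046,0.186,0.065,0,0,0,1],
  [-0.053,0.216,0.065,0,0,0,1],
])

```text
t: 12.23
eef_pos: [0.5639, 0.276, 0.1851]
tool_rot: [-0.0, 0.99, 0.139, -0.0]
contact_force: [0.4, 0.1, -2.5]
gripper_width: 0.642
```

Call:
step_arm([
  [-0.006,0.023,0,0,0,0,1],
  [-0.0095,0.038,0,0,0,0,1],
  [-0.011,0.0455,0,0,0,0,1],
  [-0.011,0.0455,-0.01,0,0,0,1],
  [-0.011,0.0455,-0.03,0,0,0,1],
  [-0.011,0.0455,-0.055,0,0,0,1],
  [-0.011,0.0455,-0.077,0,0,0,1],
  [-0.011,0.0455,-0.087,0,0,0,1],
  [-0.011,0.0455,-0.092,0,0,0,1],
  [-0.011,0.0455,-0.093,0,0,0,1],
])

```text
t: 13.07
eef_pos: [0.5546, 0.3181, 0.0917]
tool_rot: [0.001, 0.99, 0.138, -0.0]
contact_force: [-0.4, 0.6, -2.0]
gripper_width: 0.641
```

Call:
step_arm([
  [0,0,-0.001,0,0,0,1],
  [0,0,-0.002,0,0,0,1],
  [0,0,-0.003,0,0,0,1],
  [0,0,-0.003,0,0,0,1],
])

```text
t: 13.4
eef_pos: [0.5549, 0.3203, 0.0908]
tool_rot: [-0.0, 0.99, 0.139, 0.001]
contact_force: [-0.0, -0.7, 3.1]
gripper_width: 0.638
```

Run:
```python
from station import bot
from h import *
a=bot.read_camera("side")
save(a,"s8.png",(200,30,400,230),3)
print(bot.get_obs()["contact_force"],bot.get_obs()["eef_pos"])
```

```text
[-0.4190283  -0.22443973  4.95880643] [0.55489304 0.32030068 0.090781  ]
```

View pics/s8.png

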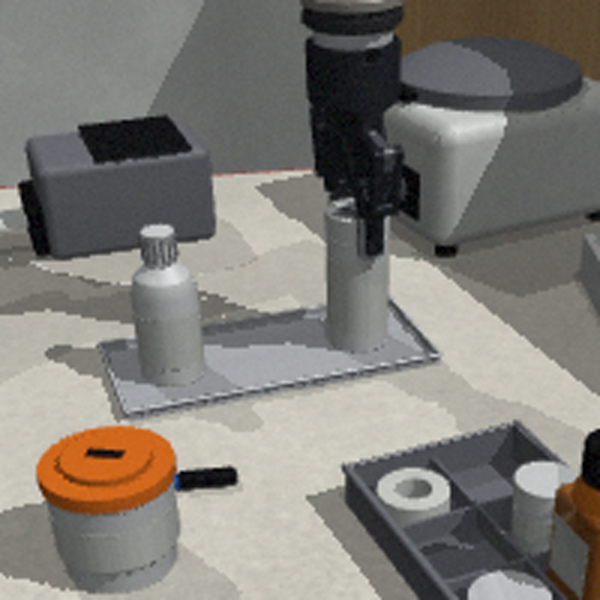

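Call:
step_arm([
  [0,0,0,0,0,0,0],
  [0,0,0,0,0,0,-0.4],
  [0,0,0,0,0,0,-0.7],
  [0,0,0,0,0,0,-1],
  [0,0,0,0,0,0,-1],
  [0,0,0,0,0,0,-1],
  [0,0,0.01,0,0,0,-1],
  [0,0,0.03,0,0,0,-1],
  [0,0,0.06,0,0,0,-1],
  [0,0,0.09,0,0,0,-1],
])

```text
t: 14.28
eef_pos: [0.5533, 0.3195, 0.1803]
tool_rot: [0.0, 0.99, 0.139, -0.001]
contact_force: [0.8, 0.5, -0.1]
gripper_width: 0.998
```

Call:
step_arm([
  [0.005,-0.018,0.02,0,0,0,-1],
  [0.014,-0.054,0.02,0,0,0,-1],
  [0.024,-0.092,0.02,0,0,0,-1],
  [0.034,-0.13,0.02,0,0,0,-1],
  [0.044,-0.168,0.02,0,0,0,-1],
  [0.054,-0.206,0.02,0,0,0,-1],
  [0.064,-0.244,0.02,0,0,0,-1],
  [0.074,-0.282,0.02,0,0,0,-1],
  [0.084,-0.32,0.02,0,0,0,-1],
  [0.094,-0.358,0.02,0,0,0,-1],
])

```text
t: 15.12
eef_pos: [0.6482, -0.0401, 0.2003]
tool_rot: [0.0, 0.99, 0.139, 0.0]
contact_force: [-0.2, -0.5, -0.5]
gripper_width: 0.999
```

Call:
step_arm([
  [0.006,-0.022,0,0,0,0,-1],
  [0.008,-0.03,0,0,0,0,-1],
  [0.008,-0.03,-0.015,0,0,0,-1],
  [0.008,-0.03,-0.035,0,0,0,-1],
  [0.008,-0.03,-0.055,0,0,0,-1],
  [0.008,-0.03,-0.06,0,0,0,-1],
  [0.008,-0.03,-0.06,0,0,0,-1],
])

```text
t: 15.7
eef_pos: [0.6547, -0.0672, 0.138]
tool_rot: [-0.001, 0.99, 0.14, -0.002]
contact_force: [0.1, -0.7, 1.1]
gripper_width: 0.998
```

Run:
```python
from station import bot
from h import *
a=bot.read_camera("side")
save(a,"s9.png",(270,60,470,260),3)
```

```text
(no output)
```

View pics/s9.png

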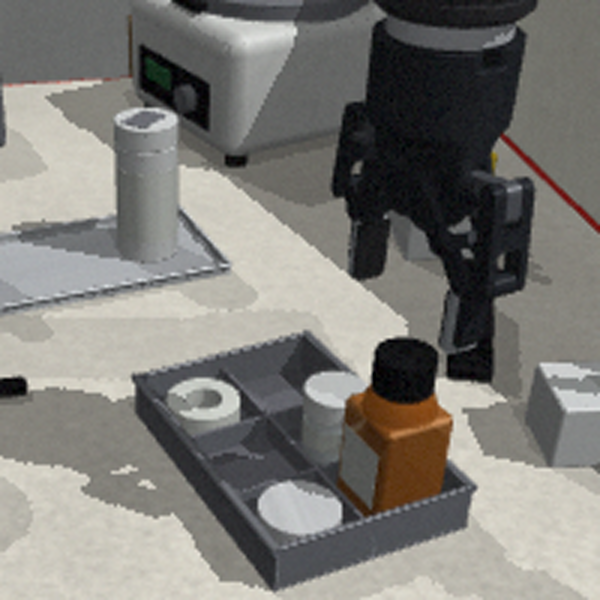

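Call:
step_arm([
  [-0.001,0,-0.015,0,0,0,-1],
  [-0.001,0,-0.03,0,0,0,-1],
  [-0.001,0,-0.039,0,0,0,-1],
  [-0.001,0,-0.042,0,0,0,-1],
  [-0.001,0,-0.042,0,0,0,-1],
])

```text
t: 16.17
eef_pos: [0.655, -0.068, 0.0975]
tool_rot: [-0.0, 0.99, 0.139, -0.0]
contact_force: [0.2, -0.5, -1.1]
gripper_width: 1.0
```

Call:
step_arm([
  [0,0,0,0,0,0,1],
  [0,0,0,0,0,0,1],
  [0,0,0,0,0,0,1],
  [0,0,0,0,0,0,1],
  [0,0,0,0,0,0,1],
  [0,0,0,0,0,0,1],
  [0,0,0,0,0,0,1],
  [0,0,0,0,0,0,1],
  [0,0,0,0,0,0,1],
])

```text
t: 16.92
eef_pos: [0.6556, -0.068, 0.0983]
tool_rot: [0.0, 0.99, 0.139, 0.001]
contact_force: [-0.8, 0.7, 5.8]
gripper_width: 0.425
```

Call:
step_arm([
  [0,0,0.004,0,0,0,1],
  [0,0,0.01,0,0,0,1],
  [0,0,0.02,0,0,0,1],
  [0,0,0.03,0,0,0,1],
  [0,0,0.03,0,0,0,1],
])

```text
t: 17.33
eef_pos: [0.6565, -0.0683, 0.1301]
tool_rot: [0.0, 0.99, 0.139, 0.002]
contact_force: [0.8, -0.1, -2.4]
gripper_width: 0.427
```

Run:
```python
from station import bot
from h import *
a=bot.read_camera("side")
save(a,"s10.png",(270,60,470,260),3)
```

```text
(no output)
```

View pics/s10.png

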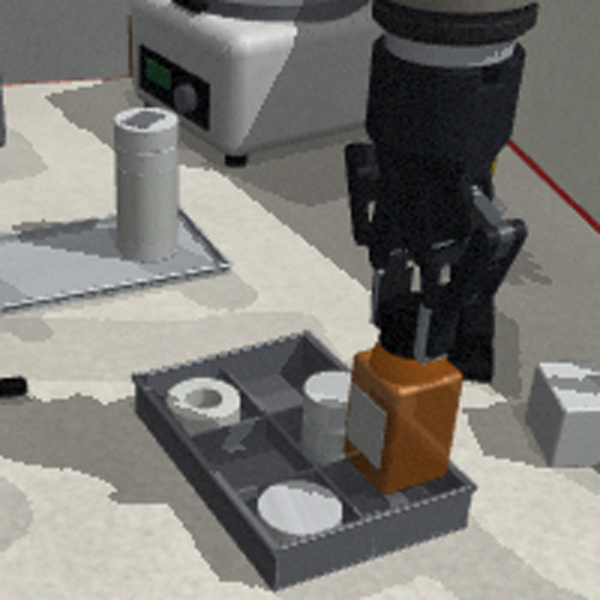

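Call:
step_arm([
  [0,0,0.015,0,0,0,1],
  [0,0,0.04,0,0,0,1],
  [0,0,0.065,0,0,0,1],
  [-0.005,0.009,0.075,0,0,0,1],
  [-0.014,0.028,0.075,0,0,0,1],
  [-0.028,0.056,0.075,0,0,0,1],
  [-0.043,0.086,0.075,0,0,0,1],
  [-0.058,0.116,0.075,0,0,0,1],
  [-0.073,0.146,0.075,0,0,0,1],
  [-0.088,0.176,0.075,0,0,0,1],
])

```text
t: 18.22
eef_pos: [0.565, 0.1096, 0.2016]
tool_rot: [-0.0, 0.99, 0.139, -0.0]
contact_force: [0.4, 0.2, -1.5]
gripper_width: 0.429
```

Call:
step_arm([
  [-0.015,0.03,0,0,0,0,1],
  [-0.03,0.06,0,0,0,0,1],
  [-0.045,0.09,0,0,0,0,1],
  [-0.06,0.12,0,0,0,0,1],
  [-0.075,0.15,0,0,0,0,1],
  [-0.087,0.175,0,0,0,0,1],
  [-0.094,0.19,0,0,0,0,1],
  [-0.097,0.1955,0,0,0,0,1],
  [-0.097,0.1955,0,0,0,0,1],
  [-0.097,0.1955,-0.01,0,0,0,1],
])

```text
t: 19.05
eef_pos: [0.4711, 0.3031, 0.1933]
tool_rot: [-0.0, 0.99, 0.139, 0.001]
contact_force: [0.9, -0.9, -1.9]
gripper_width: 0.423
```

Call:
step_arm([
  [0,0,-0.02,0,0,0,1],
  [0,0,-0.045,0,0,0,1],
  [0,0,-0.07,0,0,0,1],
  [0,0,-0.085,0,0,0,1],
  [0,0,-0.092,0,0,0,1],
  [0,0,-0.094,0,0,0,1],
  [0,0,-0.095,0,0,0,1],
  [0,0,-0.096,0,0,0,1],
  [0,0,-0.097,0,0,0,1],
  [0,0,-0.097,0,0,0,1],
])

```text
t: 19.88
eef_pos: [0.4715, 0.3016, 0.0973]
tool_rot: [0.001, 0.99, 0.138, 0.001]
contact_force: [-3.3, -4.4, 14.8]
gripper_width: 0.421
```

Run:
```python
from station import bot
from h import *
a=bot.read_camera("side")
save(a,"s11.png",(200,30,400,230),3)
print(bot.get_obs()["contact_force"],bot.get_obs()["eef_pos"])
```

```text
[-3.84835932 -4.28906933 15.10102329] [0.47141828 0.30161155 0.09728761]
```

View pics/s11.png

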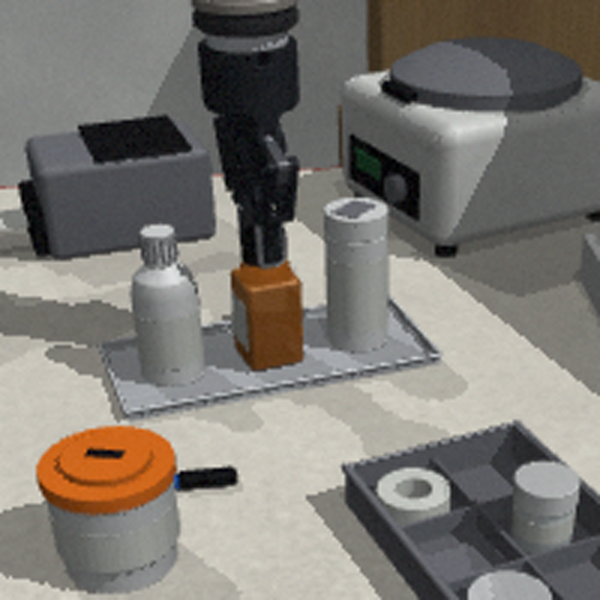

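Call:
step_arm([
  [0,0,0.001,0,0,0,1],
  [0,0,0.0015,0,0,0,1],
  [0,0,0.0015,0,0,0,0.6],
  [0,0,0.0015,0,0,0,0.1],
  [0,0,0.0015,0,0,0,-0.5],
  [0,0,0.0015,0,0,0,-1],
  [0,0,0.0015,0,0,0,-1],
  [0,0,0.0015,0,0,0,-1],
  [0,0,0.0015,0,0,0,-1],
  [0,0,0.01,0,0,0,-1],
])

```text
t: 20.77
eef_pos: [0.469, 0.3026, 0.1042]
tool_rot: [0.001, 0.99, 0.139, -0.001]
contact_force: [-0.1, 0.5, -0.2]
gripper_width: 0.998
```

Call:
step_arm([
  [0,0,0.02,0,0,0,-1],
  [0,0,0.05,0,0,0,-1],
  [0.01,-0.018,0.08,0,0,0,-1],
  [0.024,-0.045,0.095,0,0,0,-1],
  [0.041,-0.077,0.095,0,0,0,-1],
  [0.058,-0.109,0.095,0,0,0,-1],
  [0.075,-0.141,0.095,0,0,0,-1],
  [0.092,-0.173,0.095,0,0,0,-1],
  [0.109,-0.205,0.095,0,0,0,-1],
  [0.126,-0.237,0.095,0,0,0,-1],
])

```text
t: 21.6
eef_pos: [0.5966, 0.0647, 0.2012]
tool_rot: [-0.0, 0.99, 0.139, 0.0]
contact_force: [0.7, 0.2, 0.1]
gripper_width: 0.998
```

Run:
```python
from station import bot
from h import *
a=bot.read_camera("side");save(a,"s12.png")
b=bot.read_camera("top");save(b,"t12.png")
```

```text
(no output)
```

View pics/s12.png

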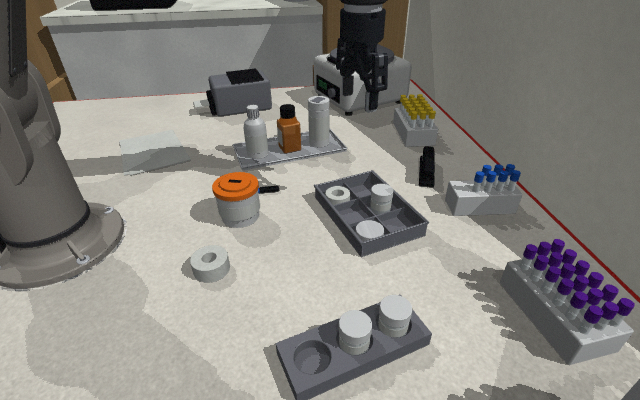

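View pics/t12.png

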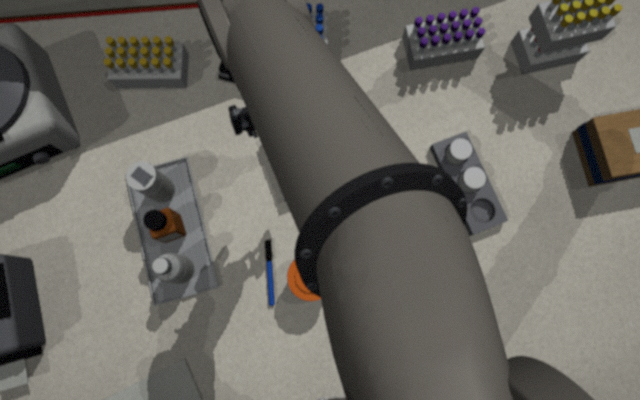

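Call:
step_arm([
  [0.01,-0.017,0,0,0,0,-1],
  [0.025,-0.042,-0.01,0,0,0,-1],
  [0.038,-0.063,-0.03,0,0,0,-1],
  [0.0425,-0.0705,-0.06,0,0,0,-1],
  [0.0425,-0.0705,-0.09,0,0,0,-1],
  [0.0425,-0.0705,-0.12,0,0,0,-1],
  [0.0425,-0.0705,-0.12,0,0,0,-1],
  [0.0425,-0.0705,-0.12,0,0,0,-1],
])

```text
t: 22.37
eef_pos: [0.6373, -0.0037, 0.0796]
tool_rot: [-0.0, 0.99, 0.139, -0.002]
contact_force: [0.5, 0.4, 0.5]
gripper_width: 1.004
```

Run:
```python
from station import bot
from h import *
import pickle
a=bot.read_camera("side");save(a,"s13.png",(270,60,470,260),3)
C=pickle.load(open("C0.pkl","rb"))
print(at_z(C["top"],(482.8,210),.026),at_z(C["side"],(312.3,357),.026))
```

```text
[ 0.45275104 -0.3316236   0.026     ] [ 0.45463962 -0.33219508  0.026     ]
```

View pics/s13.png

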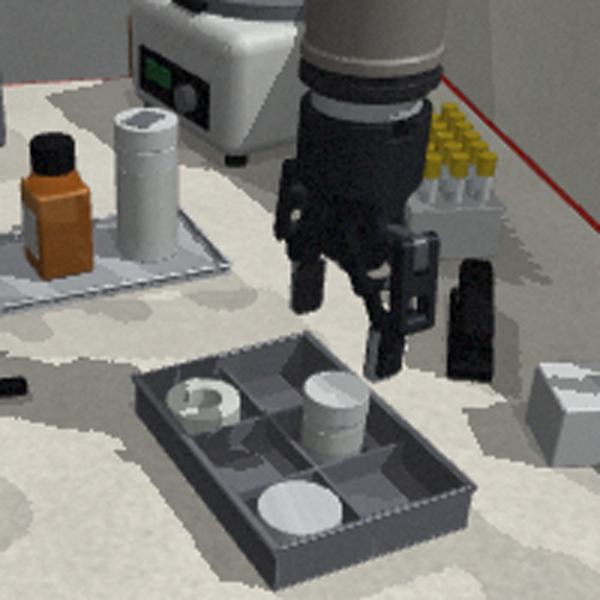

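Call:
step_arm([
  [-0.001,0,-0.015,0,0,0,-1],
  [-0.001,0,-0.03,0,0,0,-1],
  [-0.001,0,-0.043,0,0,0,-1],
  [-0.001,0,-0.049,0,0,0,-1],
  [-0.001,0,-0.05,0,0,0,-1],
  [-0.001,0,-0.05,0,0,0,-1],
])

```text
t: 22.92
eef_pos: [0.6379, -0.004, 0.031]
tool_rot: [0.0, 0.99, 0.139, 0.0]
contact_force: [-0.2, 0.3, -0.6]
gripper_width: 0.999
```

Call:
step_arm([
  [0,0,0,0,0,0,1],
  [0,0,0,0,0,0,1],
  [0,0,0,0,0,0,1],
  [0,0,0,0,0,0,1],
  [0,0,0,0,0,0,1],
  [0,0,0,0,0,0,1],
  [0,0,0,0,0,0,1],
  [0,0,0,0,0,0,1],
  [0,0,0,0,0,0,1],
], force=40)

```text
t: 23.67
eef_pos: [0.6381, -0.0041, 0.0312]
tool_rot: [0.0, 0.99, 0.139, 0.001]
contact_force: [-0.6, -0.4, 6.0]
gripper_width: 0.513
```

Call:
step_arm([
  [0,0,0.004,0,0,0,1],
  [0,0,0.01,0,0,0,1],
  [0,0,0.025,0,0,0,1],
  [0,0,0.05,0,0,0,1],
  [0,0,0.075,0,0,0,1],
  [0,0,0.09,0,0,0,1],
  [0,0,0.09,0,0,0,1],
  [0,0,0.09,0,0,0,1],
])

```text
t: 24.33
eef_pos: [0.6379, -0.0043, 0.1212]
tool_rot: [0.0, 0.99, 0.139, 0.001]
contact_force: [-0.8, 0.2, -0.7]
gripper_width: 0.513
```

Run:
```python
from station import bot
from h import *
a=bot.read_camera("side");save(a,"s14.png",(270,60,470,260),3)
print(bot.get_obs()["eef_pos"],proj(a,[.6375,-.004,.146]), proj(a,[.6375,-.004,.094]))
```

```text
[ 0.63697063 -0.0043388   0.11995903] [[385.13112442 149.7736966 ]] [[382.74143129 173.44184236]]
```

View pics/s14.png

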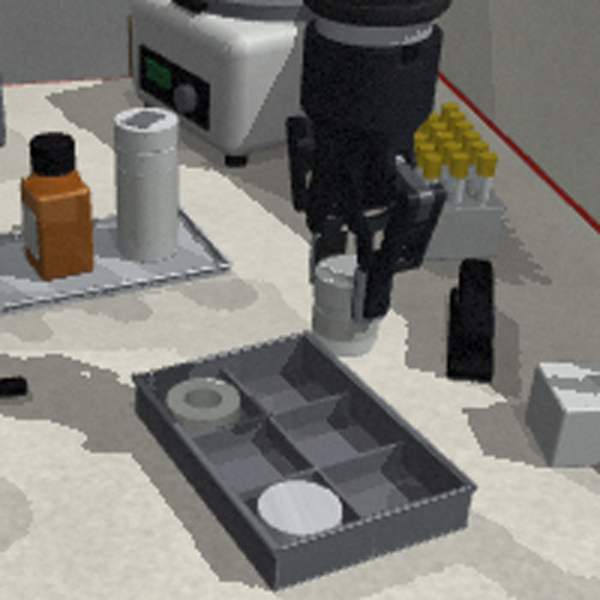

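Call:
step_arm([
  [-0.005,-0.01,0,0,0,0,1],
  [-0.017,-0.03,0,0,0,0,1],
  [-0.033,-0.059,0,0,0,0,1],
  [-0.05,-0.089,0,0,0,0,1],
  [-0.067,-0.119,0,0,0,0,1],
  [-0.084,-0.149,0,0,0,0,1],
  [-0.101,-0.179,0,0,0,0,1],
  [-0.118,-0.209,0,0,0,0,1],
  [-0.135,-0.239,0,0,0,0,1],
  [-0.152,-0.269,0,0,0,0,1],
])

```text
t: 25.22
eef_pos: [0.4827, -0.2748, 0.119]
tool_rot: [-0.001, 0.99, 0.139, -0.001]
contact_force: [-0.4, -0.5, -0.7]
gripper_width: 0.518
```

Call:
step_arm([
  [-0.016,-0.029,0,0,0,0,1],
  [-0.026,-0.048,0,0,0,0,1],
  [-0.0315,-0.057,0,0,0,0,1],
  [-0.0325,-0.059,0,0,0,0,1],
  [-0.0325,-0.059,-0.015,0,0,0,1],
  [-0.0325,-0.059,-0.035,0,0,0,1],
  [-0.0325,-0.059,-0.05,0,0,0,1],
  [-0.0325,-0.059,-0.055,0,0,0,1],
  [-0.0325,-0.059,-0.055,0,0,0,1],
])

```text
t: 25.97
eef_pos: [0.4527, -0.3299, 0.0637]
tool_rot: [-0.001, 0.99, 0.14, -0.001]
contact_force: [0.3, -0.4, -0.6]
gripper_width: 0.515
```

Run:
```python
from station import bot
from h import *
a=bot.read_camera("side");save(a,"s15.png",(240,220,440,400),3)
b=bot.read_camera("top");save(b,"t15.png",(380,80,580,280),3)
print(bot.get_obs()["eef_pos"])
```

```text
[ 0.45373198 -0.33132376  0.06559237]
```

View pics/s15.png

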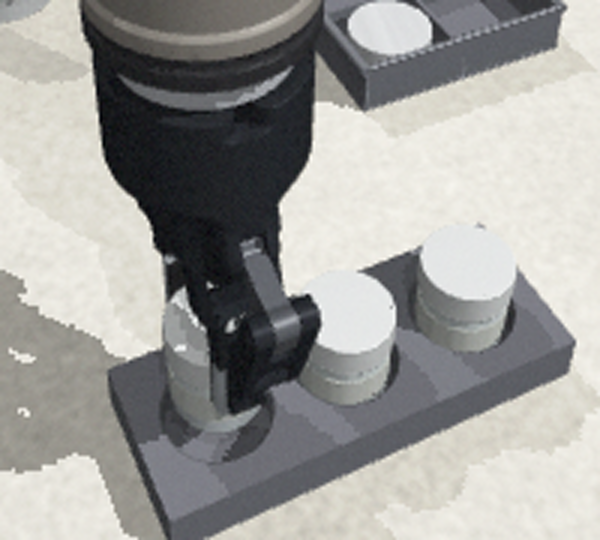

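View pics/t15.png

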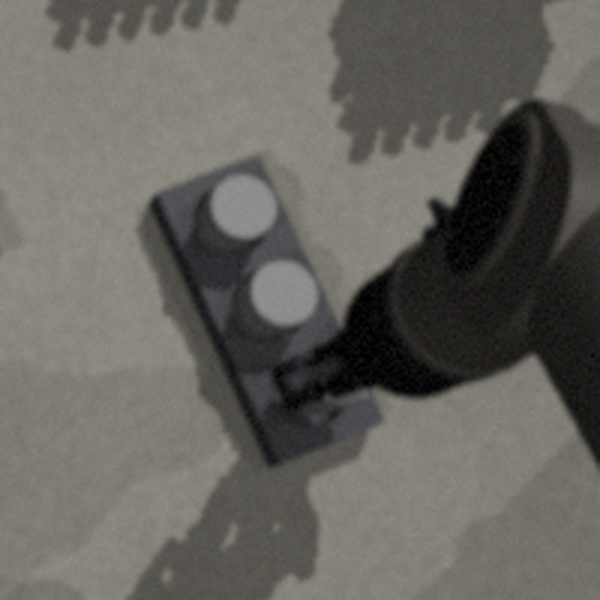

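Run:
```python
from station import bot
from h import *
a=bot.read_camera("side")
im=a["color"][:,:,::-1];im=cv2.resize(im[300:390,275:355],None,fx=6.5,fy=6.5,interpolation=cv2.INTER_CUBIC)
im0=cv2.imread("pics/side0.png");im0=cv2.resize(im0[330:390,275:355],None,fx=4,fy=4,interpolation=cv2.INTER_CUBIC)
cv2.imwrite("pics/s16.png",cv2.convertScaleAbs(im,alpha=1.3,beta=20))
def circ(x,y,z,r):
    t=np.linspace(0,2*np.pi,60);return (proj(a,np.c_[x+r*np.cos(t),y+r*np.sin(t),z+0*t])-[275,300])*6.5
im2=im.copy()
for P,col in [((.4537,-.3319,.026,.025),(0,255,0)),((.453,-.332,.039,.021),(0,0,255))]:
    cv2.polylines(im2,[circ(*P).astype(int)],True,col,1)
cv2.imwrite("pics/s16b.png",im2)
```

```text
(no output)
```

View pics/s16b.png

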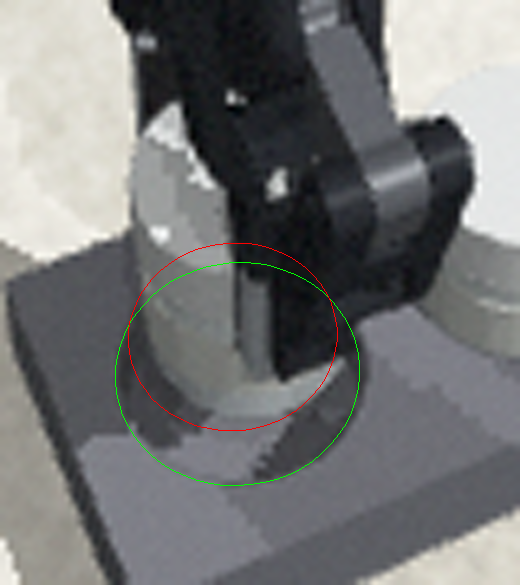

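View pics/s16.png

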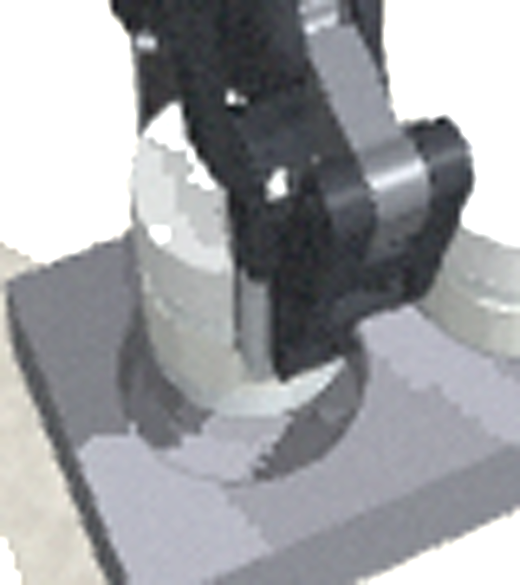

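Call:
step_arm([
  [-0.0025,-0.001,-0.003,0,0,0,1],
  [-0.0025,-0.001,-0.007,0,0,0,1],
  [-0.0025,-0.001,-0.01,0,0,0,1],
  [-0.0025,-0.001,-0.01,0,0,0,1],
  [-0.0025,-0.001,-0.01,0,0,0,1],
])

```text
t: 26.53
eef_pos: [0.4503, -0.3331, 0.0551]
tool_rot: [-0.0, 0.99, 0.139, -0.0]
contact_force: [0.4, 0.6, -0.1]
gripper_width: 0.509
```

Run:
```python
from station import bot
from h import *
a=bot.read_camera("side")
im=a["color"][:,:,::-1];im=cv2.resize(im[300:390,275:355],None,fx=6.5,fy=6.5,interpolation=cv2.INTER_CUBIC)
cv2.imwrite("pics/s17.png",cv2.convertScaleAbs(im,alpha=1.3,beta=20))
print(bot.get_obs()["eef_pos"])
b=bot.read_camera("top")
im=b["color"][:,:,::-1];im=cv2.resize(im[160:260,430:530],None,fx=6,fy=6,interpolation=cv2.INTER_CUBIC)
cv2.imwrite("pics/t17.png",cv2.convertScaleAbs(im,alpha=1.6,beta=10))
```

```text
[ 0.45045633 -0.33322479  0.05529777]
```

View pics/s17.png

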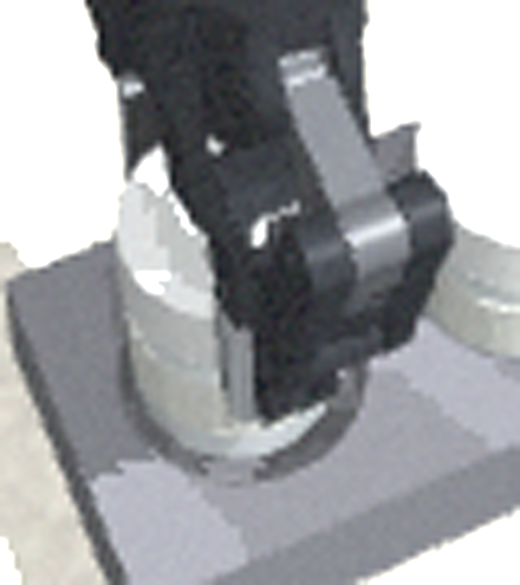

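View pics/t17.png

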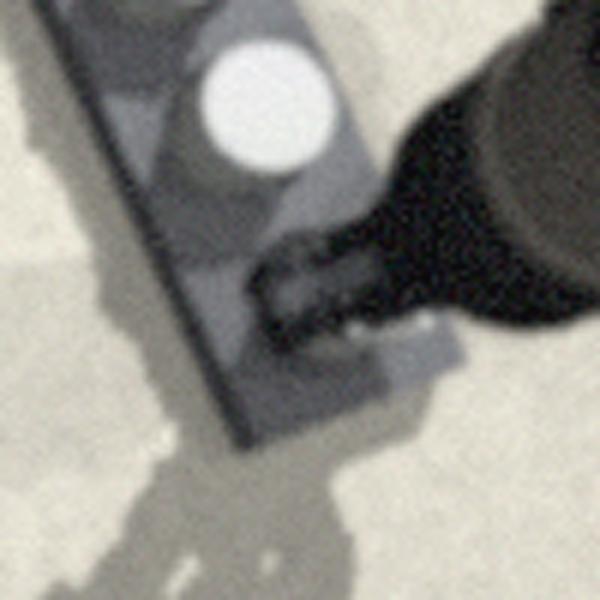

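Call:
step_arm([
  [0.0015,0.001,0,0,0,0,1],
  [0.0015,0.001,-0.003,0,0,0,1],
  [0.0015,0.001,-0.006,0,0,0,1],
  [0.0015,0.001,-0.009,0,0,0,1],
  [0.0015,0.001,-0.012,0,0,0,1],
  [0.0015,0.001,-0.012,0,0,0,1],
])

```text
t: 27.13
eef_pos: [0.4514, -0.3319, 0.0424]
tool_rot: [-0.0, 0.99, 0.139, -0.001]
contact_force: [-1.2, -0.2, 0.2]
gripper_width: 0.513
```

Call:
step_arm([
  [0,0,-0.002,0,0,0,1],
  [0,0,-0.004,0,0,0,1],
  [0,0,-0.006,0,0,0,1],
  [0,0,-0.007,0,0,0,1],
  [0,0,-0.007,0,0,0,1],
])

```text
t: 27.55
eef_pos: [0.4518, -0.3321, 0.036]
tool_rot: [-0.0, 0.99, 0.139, -0.0]
contact_force: [-0.3, 0.6, -0.2]
gripper_width: 0.512
```

No side forces; going the last 2 mm.

Call:
step_arm([
  [0,0,-0.001,0,0,0,1],
  [0,0,-0.002,0,0,0,1],
  [0,0,-0.0025,0,0,0,1],
  [0,0,-0.0025,0,0,0,1],
])

```text
t: 27.88
eef_pos: [0.4521, -0.3323, 0.0351]
tool_rot: [0.0, 0.99, 0.139, 0.0]
contact_force: [-4.2, 2.4, 13.2]
gripper_width: 0.512
```

Run:
```python
from station import bot
from h import *
a=bot.read_camera("side")
im=a["color"][:,:,::-1];im=cv2.resize(im[280:390,275:385],None,fx=5,fy=5,interpolation=cv2.INTER_CUBIC)
cv2.imwrite("pics/s18.png",im)
o=bot.get_obs();print(o["eef_pos"],o["contact_force"])
```

```text
[ 0.45209554 -0.33230899  0.03512949] [-4.237356    2.54023969 12.10902482]
```

View pics/s18.png

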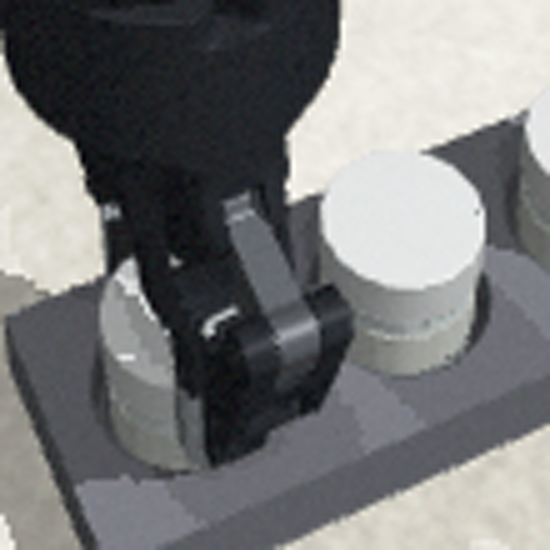

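Call:
step_arm([
  [0,0,0.001,0,0,0,1],
  [0,0,0.001,0,0,0,0.3],
  [0,0,0.001,0,0,0,-0.2],
  [0,0,0.001,0,0,0,-0.6],
  [0,0,0.001,0,0,0,-1],
  [0,0,0.001,0,0,0,-1],
  [0,0,0.001,0,0,0,-1],
  [0,0,0.001,0,0,0,-1],
  [0,0,0.015,0,0,0,-1],
  [0,0,0.04,0,0,0,-1],
])

```text
t: 28.77
eef_pos: [0.4501, -0.331, 0.0718]
tool_rot: [-0.002, 0.99, 0.139, -0.002]
contact_force: [0.4, -0.3, 0.6]
gripper_width: 1.0
```

Call:
step_arm([
  [0,0,0.03,0,0,0,-1],
  [0,0,0.07,0,0,0,-1],
  [0,0,0.11,0,0,0,-1],
  [-0.001,0.01,0.12,0,0,0,-1],
  [-0.004,0.04,0.125,0,0,0,-1],
  [-0.008,0.08,0.125,0,0,0,-1],
  [-0.012,0.12,0.125,0,0,0,-1],
  [-0.016,0.16,0.125,0,0,0,-1],
  [-0.02,0.2,0.125,0,0,0,-1],
  [-0.02,0.2,0.125,0,0,0,-1],
])

```text
t: 29.6
eef_pos: [0.4313, -0.1246, 0.1989]
tool_rot: [-0.001, 0.99, 0.144, 0.0]
contact_force: [-0.1, -0.1, -0.3]
gripper_width: 0.997
```

Run:
```python
from station import bot
from h import *
a=bot.read_camera("side");save(a,"s19.png",(230,220,440,400),2.8)
b=bot.read_camera("top");save(b,"t19.png",(400,100,540,260),3.7)
```

```text
(no output)
```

View pics/s19.png

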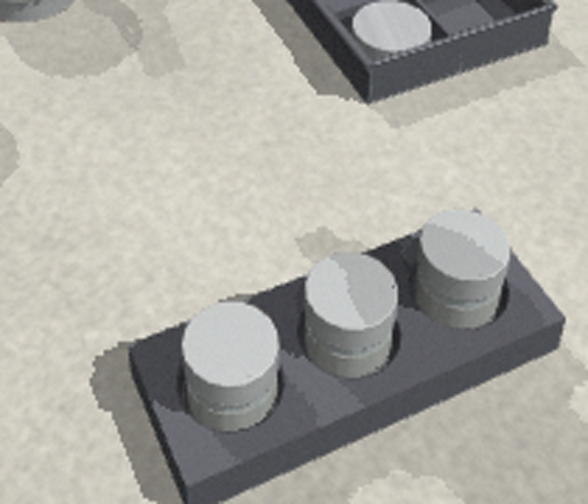

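View pics/t19.png

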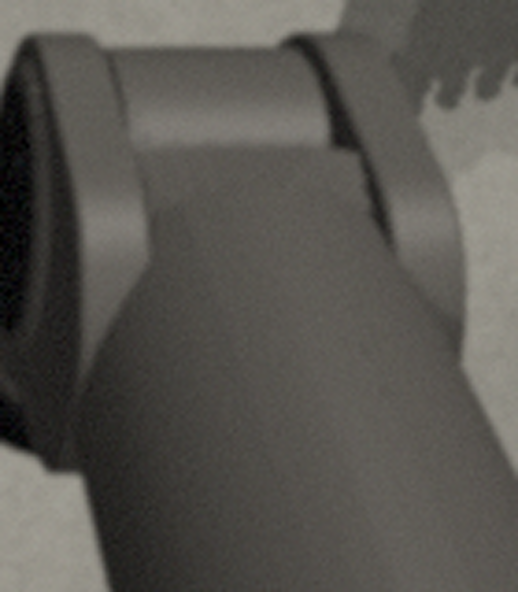

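Call:
step_arm([
  [0.002,0.02,0,0,0,0,-1],
  [0.006,0.06,0,0,0,0,-1],
  [0.009,0.1,0,0,0,0,-1],
  [0.012,0.14,0,0,0,0,-1],
  [0.016,0.18,0,0,0,0,-1],
  [0.02,0.22,0,0,0,0,-1],
  [0.024,0.26,0,0,0,0,-1],
  [0.028,0.3,0,0,0,0,-1],
  [0.031,0.34,0,0,0,0,-1],
  [0.034,0.38,0,0,0,0,-1],
], force=60)

```text
t: 30.53
eef_pos: [0.4672, 0.2483, 0.1986]
tool_rot: [0.0, 0.99, 0.138, 0.0]
contact_force: [0.9, 0.1, -0.7]
gripper_width: 0.999
```

Call:
step_arm([
  [0.002,0.035,0,0,0,0,-1],
  [0.004,0.0525,0,0,0,0,-1],
  [0.004,0.0555,0,0,0,0,-1],
  [0.004,0.0555,0,0,0,0,-1],
  [0.004,0.0555,-0.02,0,0,0,-1],
  [0.004,0.0555,-0.045,0,0,0,-1],
  [0.004,0.0555,-0.07,0,0,0,-1],
  [0.004,0.0555,-0.09,0,0,0,-1],
  [0.004,0.0555,-0.102,0,0,0,-1],
  [0.004,0.0555,-0.102,0,0,0,-1],
])

```text
t: 31.37
eef_pos: [0.4694, 0.2998, 0.0942]
tool_rot: [0.002, 0.99, 0.138, -0.002]
contact_force: [-0.7, -1.1, 0.1]
gripper_width: 1.002
```

Run:
```python
from station import bot
from h import *
a=bot.read_camera("side");save(a,"s20.png",(200,30,400,230),3)
o=bot.get_obs();print(o["eef_pos"],o["contact_force"],o["q"])
```

```text
[0.47008145 0.30108831 0.09593241] [-0.1882847  -0.04434882 -0.32491893] [-0.27862852  0.50835311 -0.51566612  1.92200227  0.34150178  0.80077976
 -2.2755551 ]
```

View pics/s20.png

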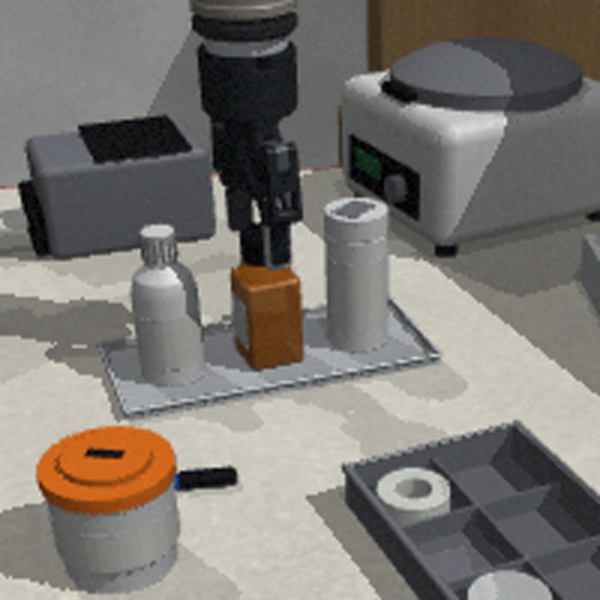

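Call:
step_arm([
  [0,0,0.001,0,0,0,-1],
  [0,0,0.001,0,0,0,-1],
  [0,0,0.001,0,0,0,-1],
])

```text
t: 31.67
eef_pos: [0.4709, 0.3037, 0.0993]
tool_rot: [-0.0, 0.99, 0.139, 0.001]
contact_force: [-0.1, -0.3, 0.1]
gripper_width: 1.0
```

Call:
step_arm([
  [0,0,0,0,0,0,1],
  [0,0,0,0,0,0,1],
  [0,0,0,0,0,0,1],
  [0,0,0,0,0,0,1],
  [0,0,0,0,0,0,1],
  [0,0,0,0,0,0,1],
  [0,0,0,0,0,0,1],
  [0,0,0,0,0,0,1],
  [0,0,0,0,0,0,1],
  [0,0,0.003,0,0,0,1],
])

```text
t: 32.5
eef_pos: [0.4695, 0.3029, 0.1003]
tool_rot: [0.0, 0.99, 0.139, -0.001]
contact_force: [0.0, -0.2, -3.1]
gripper_width: 0.422
```

Call:
step_arm([
  [0,0,0.01,0,0,0,1],
  [0,0,0.03,0,0,0,1],
  [0,0,0.055,0,0,0,1],
  [0,0,0.08,0,0,0,1],
  [0.005,-0.01,0.097,0,0,0,1],
  [0.013,-0.027,0.102,0,0,0,1],
  [0.027,-0.054,0.102,0,0,0,1],
  [0.042,-0.084,0.102,0,0,0,1],
  [0.057,-0.114,0.102,0,0,0,1],
  [0.072,-0.144,0.102,0,0,0,1],
])

```text
t: 33.33
eef_pos: [0.5419, 0.1579, 0.2032]
tool_rot: [0.0, 0.99, 0.139, -0.0]
contact_force: [-1.1, 0.0, -3.0]
gripper_width: 0.423
```

Call:
step_arm([
  [0.015,-0.03,0,0,0,0,1],
  [0.03,-0.06,0,0,0,0,1],
  [0.045,-0.09,0,0,0,0,1],
  [0.06,-0.12,0,0,0,0,1],
  [0.075,-0.15,0,0,0,0,1],
  [0.09,-0.18,0,0,0,0,1],
  [0.102,-0.205,0,0,0,0,1],
  [0.11,-0.22,0,0,0,0,1],
  [0.113,-0.2275,0,0,0,0,1],
  [0.113,-0.2275,0,0,0,0,1],
])

```text
t: 34.17
eef_pos: [0.6549, -0.0697, 0.2025]
tool_rot: [-0.0, 0.99, 0.138, -0.0]
contact_force: [-0.4, 1.1, -2.6]
gripper_width: 0.425
```

Call:
step_arm([
  [0,0,-0.01,0,0,0,1],
  [0,0,-0.03,0,0,0,1],
  [0,0,-0.05,0,0,0,1],
  [0,0,-0.06,0,0,0,1],
  [0,0,-0.06,0,0,0,1],
  [0,0,-0.06,0,0,0,1],
])

```text
t: 34.67
eef_pos: [0.6544, -0.0665, 0.1425]
tool_rot: [-0.0, 0.99, 0.14, -0.001]
contact_force: [-0.5, -0.0, -3.1]
gripper_width: 0.422
```

Run:
```python
from station import bot
from h import *
a=bot.read_camera("side");save(a,"s21.png",(270,60,470,260),3)
o=bot.get_obs();print(o["eef_pos"],o["contact_force"])
```

```text
[ 0.65523291 -0.06690413  0.14351383] [-0.17547469  0.06035361 -1.05823295]
```

View pics/s21.png

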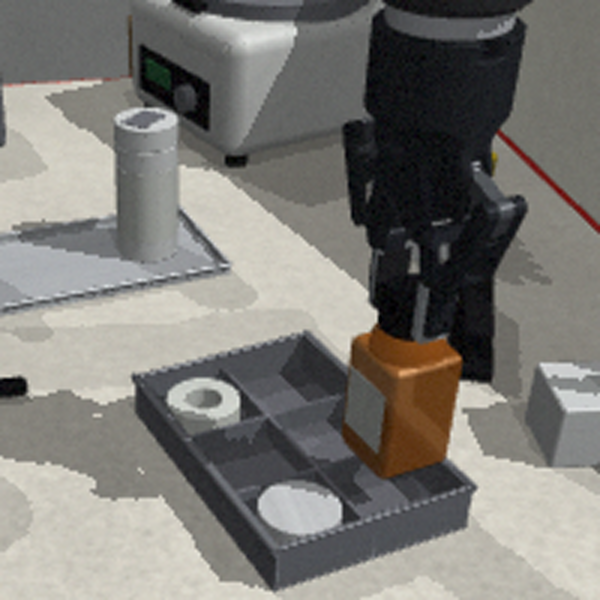

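Call:
step_arm([
  [0,0,-0.01,0,0,0,1],
  [0,0,-0.022,0,0,0,1],
  [0,0,-0.032,0,0,0,1],
  [0,0,-0.038,0,0,0,1],
  [0,0,-0.041,0,0,0,1],
  [0,0,-0.0425,0,0,0,1],
  [0,0,-0.0435,0,0,0,1],
  [0,0,-0.044,0,0,0,1],
  [0,0,-0.044,0,0,0,1],
])

```text
t: 35.47
eef_pos: [0.6551, -0.068, 0.0996]
tool_rot: [0.0, 0.99, 0.139, 0.0]
contact_force: [-2.7, 0.9, 3.6]
gripper_width: 0.419
```

Contact with the floor. Release and lift.

Call:
step_arm([
  [0,0,0,0,0,0,0.6],
  [0,0,0,0,0,0,0.1],
  [0,0,0,0,0,0,-0.4],
  [0,0,0,0,0,0,-1],
  [0,0,0,0,0,0,-1],
  [0,0,0,0,0,0,-1],
  [0,0,0,0,0,0,-1],
  [0,0,0.015,0,0,0,-1],
  [0,0,0.04,0,0,0,-1],
  [0,0,0.08,0,0,0,-1],
])

```text
t: 36.3
eef_pos: [0.6524, -0.0684, 0.1758]
tool_rot: [-0.001, 0.99, 0.139, -0.004]
contact_force: [0.9, -0.9, 0.6]
gripper_width: 1.002
```

Run:
```python
from station import bot
from h import *
a=bot.read_camera("side");save(a,"s22.png",(270,60,470,260),3)
o=bot.get_obs();print(o["eef_pos"],o["contact_force"])
```

```text
[ 0.65809921 -0.06799677  0.18716194] [2.2504317  0.42659118 5.95639668]
```

View pics/s22.png

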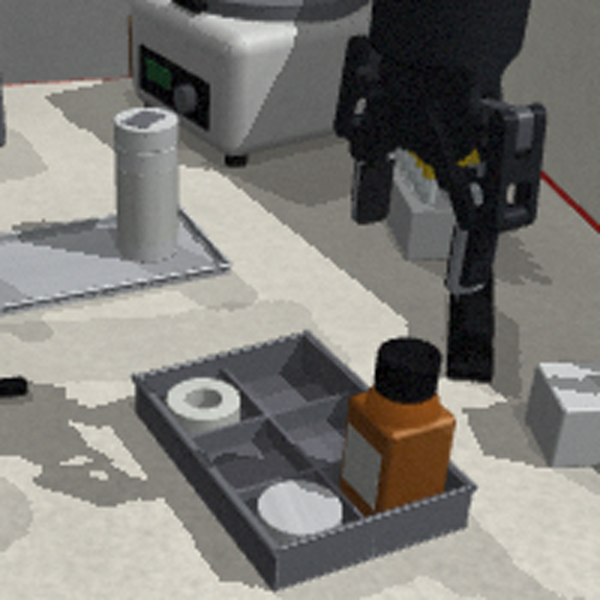

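Call:
step_arm([
  [-0.005,0.018,0.02,0,0,0,-1],
  [-0.014,0.054,0.02,0,0,0,-1],
  [-0.024,0.092,0.02,0,0,0,-1],
  [-0.034,0.13,0.02,0,0,0,-1],
  [-0.044,0.168,0.02,0,0,0,-1],
  [-0.054,0.206,0.02,0,0,0,-1],
  [-0.064,0.244,0.02,0,0,0,-1],
  [-0.074,0.282,0.02,0,0,0,-1],
  [-0.084,0.32,0.02,0,0,0,-1],
  [-0.093,0.358,0.02,0,0,0,-1],
])

```text
t: 37.18
eef_pos: [0.5613, 0.2916, 0.199]
tool_rot: [-0.0, 0.99, 0.139, 0.0]
contact_force: [1.0, 0.2, 0.2]
gripper_width: 0.999
```

Call:
step_arm([
  [-0.006,0.022,0,0,0,0,-1],
  [-0.008,0.03,0,0,0,0,-1],
  [-0.008,0.03,0,0,0,0,-1],
  [-0.008,0.03,-0.02,0,0,0,-1],
  [-0.008,0.03,-0.04,0,0,0,-1],
  [-0.008,0.03,-0.06,0,0,0,-1],
  [-0.008,0.03,-0.08,0,0,0,-1],
  [-0.008,0.03,-0.1,0,0,0,-1],
  [-0.008,0.03,-0.108,0,0,0,-1],
  [-0.008,0.03,-0.108,0,0,0,-1],
])

```text
t: 38.02
eef_pos: [0.5538, 0.3167, 0.0886]
tool_rot: [0.001, 0.99, 0.138, -0.002]
contact_force: [-0.5, 0.4, -0.5]
gripper_width: 0.999
```

Call:
step_arm([
  [0,0,0,0,0,0,-1],
  [0,0,0,0,0,0,1],
  [0,0,0,0,0,0,1],
  [0,0,0,0,0,0,1],
  [0,0,0,0,0,0,1],
  [0,0,0,0,0,0,1],
  [0,0,0,0,0,0,1],
  [0,0,0,0,0,0,1],
  [0,0,0,0,0,0,1],
  [0,0,0,0,0,0,1],
])

```text
t: 38.85
eef_pos: [0.5549, 0.3206, 0.0926]
tool_rot: [-0.0, 0.99, 0.139, 0.001]
contact_force: [-0.1, 0.4, 6.1]
gripper_width: 0.638
```

Call:
step_arm([
  [0,0,0.003,0,0,0,1],
  [0,0,0.015,0,0,0,1],
  [0,0,0.035,0,0,0,1],
  [0,0,0.06,0,0,0,1],
  [0,0,0.085,0,0,0,1],
  [0,0,0.095,0,0,0,1],
  [0,0,0.095,0,0,0,1],
])

```text
t: 39.43
eef_pos: [0.5553, 0.3209, 0.1892]
tool_rot: [-0.001, 0.99, 0.139, 0.003]
contact_force: [-0.5, -0.1, -2.2]
gripper_width: 0.64
```

Run:
```python
from station import bot
from h import *
a=bot.read_camera("side");save(a,"s23.png",(200,30,400,230),3)
o=bot.get_obs();print(o["eef_pos"],o["contact_force"])
```

```text
[0.55433168 0.32004866 0.18686448] [-0.15675176 -0.43222362 -3.23890295]
```

View pics/s23.png

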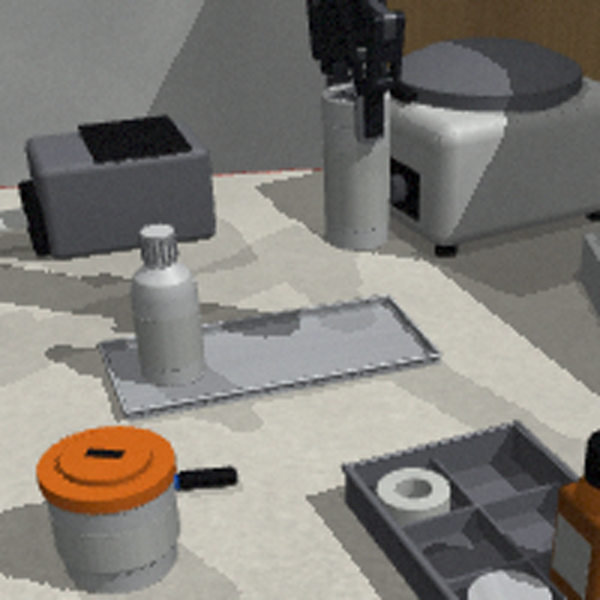

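Call:
step_arm([
  [0.002,-0.008,0,0,0,0,1],
  [0.007,-0.028,0,0,0,0,1],
  [0.014,-0.058,0,0,0,0,1],
  [0.022,-0.09,0,0,0,0,1],
  [0.03,-0.122,0,0,0,0,1],
  [0.038,-0.154,0,0,0,0,1],
  [0.046,-0.186,0,0,0,0,1],
  [0.053,-0.218,0,0,0,0,1],
  [0.059,-0.243,0,0,0,0,1],
  [0.063,-0.257,0,0,0,0,1],
])

```text
t: 40.32
eef_pos: [0.6164, 0.0568, 0.1835]
tool_rot: [0.001, 0.991, 0.136, -0.002]
contact_force: [-0.0, -0.1, -2.6]
gripper_width: 0.641
```

Call:
step_arm([
  [0.001,-0.0045,0,0,0,0,1],
  [0.001,-0.0045,0,0,0,0,1],
  [0.001,-0.0045,-0.015,0,0,0,1],
  [0.001,-0.0045,-0.035,0,0,0,1],
  [0.001,-0.0045,-0.05,0,0,0,1],
  [0.001,-0.0045,-0.056,0,0,0,1],
  [0.001,-0.0045,-0.056,0,0,0,1],
  [0.001,-0.0045,-0.056,0,0,0,1],
])

```text
t: 40.98
eef_pos: [0.6178, 0.0601, 0.13]
tool_rot: [-0.0, 0.99, 0.14, -0.0]
contact_force: [-0.1, 0.5, -2.9]
gripper_width: 0.639
```

Run:
```python
from station import bot
from h import *
a=bot.read_camera("side");save(a,"s24.png",(270,60,470,260),3)
o=bot.get_obs();print(o["eef_pos"],o["contact_force"])
```

```text
[0.61832926 0.05976288 0.13064108] [-0.10164789 -0.85852014 -1.33640374]
```

View pics/s24.png

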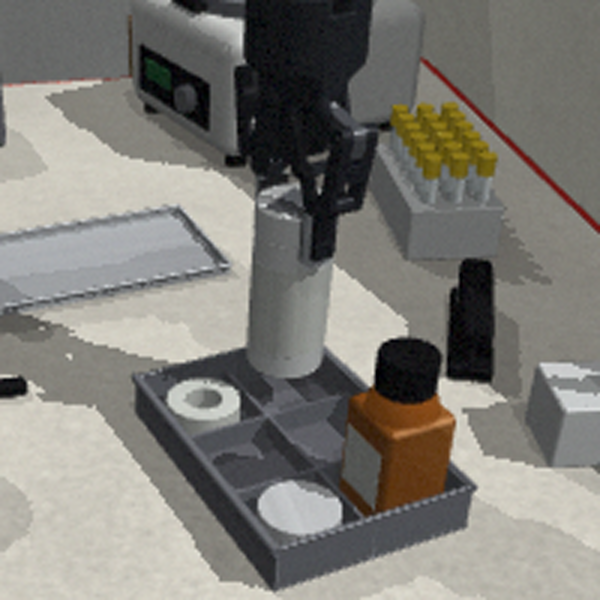

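Call:
step_arm([
  [0.001,0,-0.005,0,0,0,1],
  [0.001,0,-0.012,0,0,0,1],
  [0.001,0,-0.02,0,0,0,1],
  [0.001,0,-0.025,0,0,0,1],
])

```text
t: 41.37
eef_pos: [0.6185, 0.0581, 0.1037]
tool_rot: [0.0, 0.99, 0.139, -0.0]
contact_force: [0.7, 0.4, -1.9]
gripper_width: 0.641
```

Call:
step_arm([
  [0,0,-0.005,0,0,0,1],
  [0,0,-0.009,0,0,0,1],
  [0,0,-0.011,0,0,0,1],
  [0,0,-0.0125,0,0,0,1],
  [0,0,-0.0135,0,0,0,1],
  [0,0,-0.014,0,0,0,1],
  [0,0,-0.014,0,0,0,1],
])

```text
t: 41.95
eef_pos: [0.6203, 0.0589, 0.0936]
tool_rot: [0.0, 0.99, 0.139, 0.002]
contact_force: [-4.5, -1.0, 14.8]
gripper_width: 0.642
```

Call:
step_arm([
  [0,0,0.001,0,0,0,1],
  [0,0,0.001,0,0,0,0],
  [0,0,0.001,0,0,0,-0.4],
  [0,0,0.001,0,0,0,-0.7],
  [0,0,0.001,0,0,0,-1],
  [0,0,0.001,0,0,0,-1],
  [0,0,0.001,0,0,0,-1],
  [0,0,0.015,0,0,0,-1],
  [0,0,0.04,0,0,0,-1],
  [0,0,0.07,0,0,0,-1],
])

```text
t: 42.78
eef_pos: [0.6177, 0.0581, 0.1608]
tool_rot: [-0.0, 0.99, 0.139, -0.002]
contact_force: [1.0, -0.1, 0.1]
gripper_width: 0.996
```

Run:
```python
from station import bot
from h import *
a=bot.read_camera("side");save(a,"s25.png",(270,60,470,260),3)
o=bot.get_obs();print(o["eef_pos"],o["contact_force"])
```

```text
[0.62183823 0.05924502 0.16844131] [1.74831285 0.52355972 4.1071319 ]
```

View pics/s25.png

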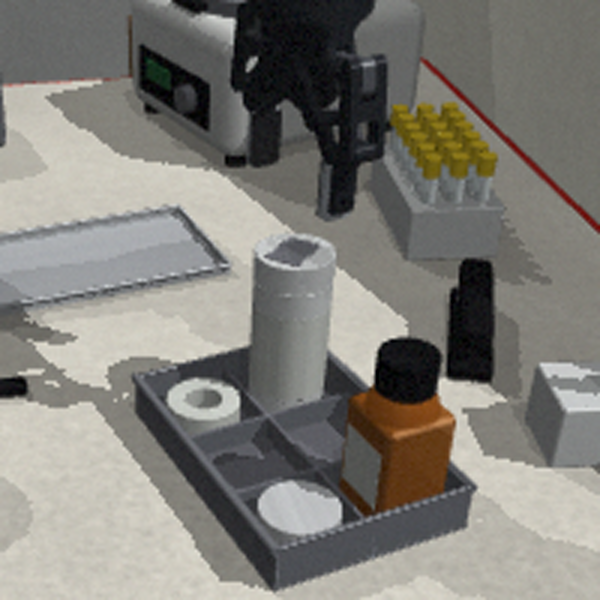

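Call:
step_arm([
  [-0.005,0.005,0.025,0,0,0,-1],
  [-0.022,0.022,0.04,0,0,0,-1],
  [-0.048,0.047,0.04,0,0,0,-1],
  [-0.074,0.073,0.04,0,0,0,-1],
  [-0.1,0.098,0.04,0,0,0,-1],
  [-0.126,0.124,0.04,0,0,0,-1],
  [-0.152,0.15,0.04,0,0,0,-1],
  [-0.178,0.175,0.04,0,0,0,-1],
  [-0.204,0.201,0.04,0,0,0,-1],
  [-0.222,0.219,0.04,0,0,0,-1],
])

```text
t: 43.67
eef_pos: [0.3944, 0.2799, 0.202]
tool_rot: [-0.0, 0.99, 0.141, 0.001]
contact_force: [0.8, 0.9, 0.0]
gripper_width: 0.996
```

Call:
step_arm([
  [-0.01,0.0095,0,0,0,0,-1],
  [-0.01,0.0095,0,0,0,0,-1],
  [-0.01,0.0095,-0.015,0,0,0,-1],
  [-0.01,0.0095,-0.035,0,0,0,-1],
  [-0.01,0.0095,-0.055,0,0,0,-1],
  [-0.01,0.0095,-0.075,0,0,0,-1],
  [-0.01,0.0095,-0.09,0,0,0,-1],
  [-0.01,0.0095,-0.09,0,0,0,-1],
  [-0.01,0.0095,-0.09,0,0,0,-1],
])

```text
t: 44.42
eef_pos: [0.3874, 0.2861, 0.1109]
tool_rot: [0.0, 0.99, 0.139, -0.0]
contact_force: [-0.1, -0.5, 0.4]
gripper_width: 1.001
```

Call:
step_arm([
  [0,0,0,0,0,0,1],
  [0,0,0,0,0,0,1],
  [0,0,0,0,0,0,1],
  [0,0,0,0,0,0,1],
  [0,0,0,0,0,0,1],
  [0,0,0,0,0,0,1],
  [0,0,0,0,0,0,1],
  [0,0,0,0,0,0,1],
  [0,0,0,0,0,0,1],
  [0,0,0,0,0,0,1],
])

```text
t: 45.25
eef_pos: [0.3874, 0.2875, 0.1116]
tool_rot: [-0.0, 0.99, 0.139, 0.001]
contact_force: [0.8, -0.4, 5.9]
gripper_width: 0.306
```

Call:
step_arm([
  [0,0,0.003,0,0,0,1],
  [0,0,0.015,0,0,0,1],
  [0,0,0.035,0,0,0,1],
  [0,0,0.06,0,0,0,1],
  [0,0,0.085,0,0,0,1],
  [0,0,0.1,0,0,0,1],
  [0,0,0.1,0,0,0,1],
])

```text
t: 45.83
eef_pos: [0.3882, 0.2881, 0.2145]
tool_rot: [-0.001, 0.99, 0.139, 0.003]
contact_force: [-0.8, 0.0, -1.9]
gripper_width: 0.308
```

Run:
```python
from station import bot
from h import *
a=bot.read_camera("side");save(a,"s26.png",(180,0,380,200),3)
o=bot.get_obs();print(o["eef_pos"],o["contact_force"])
```

```text
[0.38758996 0.28726864 0.21253835] [ 0.06608739 -0.53300581 -1.93367402]
```

View pics/s26.png

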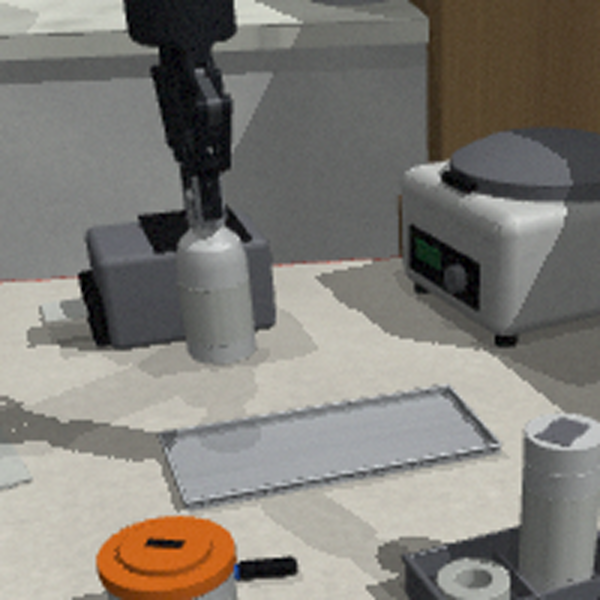

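Call:
step_arm([
  [0.006,-0.01,0,0,0,0,1],
  [0.018,-0.03,0,0,0,0,1],
  [0.034,-0.056,0,0,0,0,1],
  [0.05,-0.083,0,0,0,0,1],
  [0.066,-0.11,0,0,0,0,1],
  [0.082,-0.137,0,0,0,0,1],
  [0.098,-0.164,0,0,0,0,1],
  [0.114,-0.19,0,0,0,0,1],
  [0.13,-0.216,0,0,0,0,1],
  [0.146,-0.243,0,0,0,0,1],
])

```text
t: 46.72
eef_pos: [0.5324, 0.0423, 0.2093]
tool_rot: [-0.0, 0.99, 0.139, -0.001]
contact_force: [0.1, 1.0, -1.1]
gripper_width: 0.304
```

Call:
step_arm([
  [0.015,-0.025,0,0,0,0,1],
  [0.028,-0.046,0,0,0,0,1],
  [0.037,-0.061,0,0,0,0,1],
  [0.0405,-0.0665,0,0,0,0,1],
  [0.0405,-0.0665,0,0,0,0,1],
  [0.0405,-0.0665,-0.015,0,0,0,1],
  [0.0405,-0.0665,-0.035,0,0,0,1],
  [0.0405,-0.0665,-0.055,0,0,0,1],
  [0.0405,-0.0665,-0.06,0,0,0,1],
  [0.0405,-0.0665,-0.06,0,0,0,1],
])

```text
t: 47.55
eef_pos: [0.5713, -0.0212, 0.149]
tool_rot: [-0.001, 0.99, 0.14, -0.002]
contact_force: [0.7, -0.2, -1.4]
gripper_width: 0.302
```

Run:
```python
from station import bot
from h import *
a=bot.read_camera("side");save(a,"s27.png",(270,60,470,260),3)
o=bot.get_obs();print(o["eef_pos"],o["contact_force"])
```

```text
[ 0.57253742 -0.02135609  0.1504481 ] [-0.19469639  0.38122699 -1.58326685]
```

View pics/s27.png

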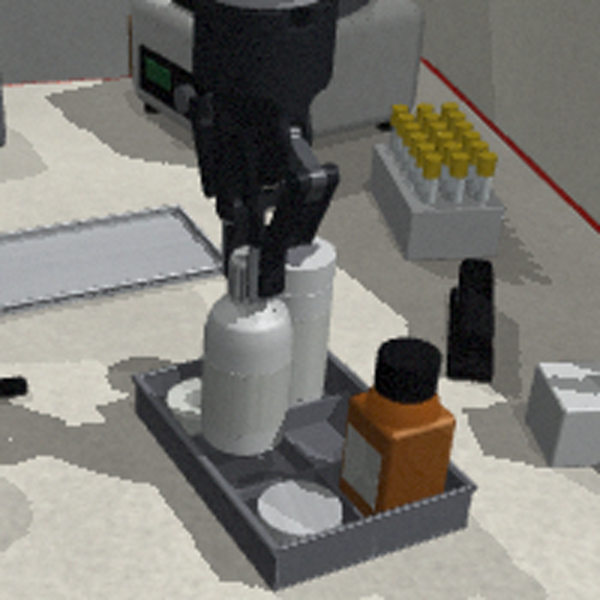

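Call:
step_arm([
  [0.002,0,0,0,0,0,1],
  [0.002,0,0,0,0,0,1],
  [0.002,0,0,0,0,0,1],
  [0.002,0,0,0,0,0,1],
])

```text
t: 47.93
eef_pos: [0.5759, -0.0226, 0.1517]
tool_rot: [0.0, 0.99, 0.139, 0.001]
contact_force: [-1.1, 0.2, -2.1]
gripper_width: 0.304
```

Run:
```python
from station import bot
from h import *
a=bot.read_camera("side");save(a,"s28.png",(310,130,410,250),5)
im0=cv2.imread("pics/side0.png")[130:250,310:410];cv2.imwrite("pics/s28o.png",cv2.resize(im0,None,fx=5,fy=5,interpolation=cv2.INTER_CUBIC))
o=bot.get_obs();print(o["eef_pos"],o["contact_force"])
```

```text
[ 0.57578608 -0.02271064  0.15144575] [-0.14743371 -0.17560913 -1.45253552]
```

View pics/s28.png

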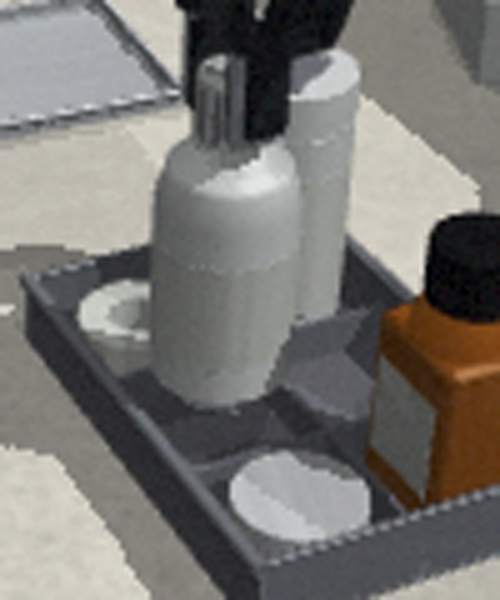

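View pics/s28o.png

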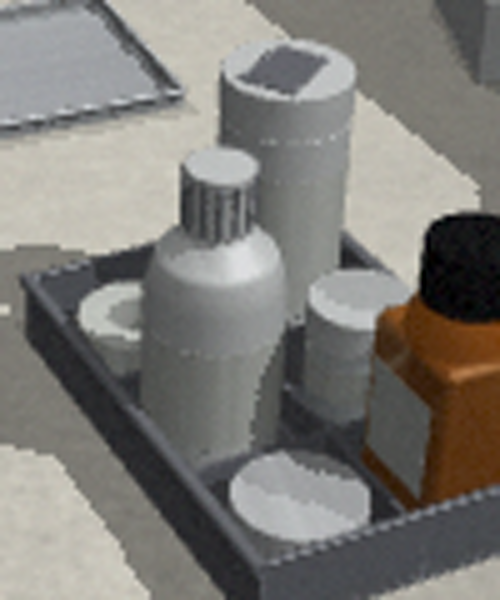

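Call:
step_arm([
  [-0.0015,0,-0.006,0,0,0,1],
  [-0.0015,0,-0.014,0,0,0,1],
  [-0.0015,0,-0.022,0,0,0,1],
  [-0.0015,0,-0.03,0,0,0,1],
  [-0.0015,0,-0.035,0,0,0,1],
  [-0.0015,0,-0.037,0,0,0,1],
  [-0.0015,0,-0.038,0,0,0,1],
  [-0.0015,0,-0.0385,0,0,0,1],
  [-0.0015,0,-0.0385,0,0,0,1],
])

```text
t: 48.73
eef_pos: [0.574, -0.0224, 0.1127]
tool_rot: [-0.0, 0.99, 0.139, 0.0]
contact_force: [-1.4, 0.5, 2.5]
gripper_width: 0.306
```

Touching down. Release and lift.

Call:
step_arm([
  [0,0,-0.0005,0,0,0,1],
  [0,0,-0.0005,0,0,0,0.5],
  [0,0,-0.0005,0,0,0,0],
  [0,0,-0.0005,0,0,0,-0.5],
  [0,0,-0.0005,0,0,0,-1],
  [0,0,-0.0005,0,0,0,-1],
  [0,0,-0.0005,0,0,0,-1],
  [0,0,-0.0005,0,0,0,-1],
  [0,0,0.02,0,0,0,-1],
  [0,0,0.05,0,0,0,-1],
])

```text
t: 49.57
eef_pos: [0.5717, -0.0229, 0.1601]
tool_rot: [-0.001, 0.99, 0.139, -0.003]
contact_force: [-0.2, 0.1, -0.4]
gripper_width: 1.0
```

Call:
step_arm([
  [0,0,0.03,0,0,0,-1],
  [0,0,0.065,0,0,0,-1],
  [0,0,0.1,0,0,0,-1],
  [-0.005,-0.015,0.1,0,0,0,-1],
  [-0.015,-0.045,0.1,0,0,0,-1],
  [-0.03,-0.08,0.1,0,0,0,-1],
  [-0.045,-0.115,0.1,0,0,0,-1],
  [-0.06,-0.15,0.1,0,0,0,-1],
  [-0.075,-0.185,0.1,0,0,0,-1],
  [-0.09,-0.22,0.1,0,0,0,-1],
])

```text
t: 50.4
eef_pos: [0.4829, -0.2442, 0.2625]
tool_rot: [0.0, 0.99, 0.139, 0.0]
contact_force: [0.8, -0.9, -0.2]
gripper_width: 0.999
```

Call:
step_arm([
  [-0.015,-0.035,0,0,0,0,-1],
  [-0.03,-0.07,0,0,0,0,-1],
  [-0.045,-0.105,0,0,0,0,-1],
  [-0.06,-0.14,0,0,0,0,-1],
  [-0.075,-0.175,0,0,0,0,-1],
  [-0.09,-0.21,0,0,0,0,-1],
  [-0.105,-0.245,0,0,0,0,-1],
  [-0.12,-0.28,0,0,0,0,-1],
  [-0.12,-0.29,0,0,0,0,-1],
  [-0.12,-0.29,0,0,0,0,-1],
])

```text
t: 51.23
eef_pos: [0.3611, -0.5364, 0.2617]
tool_rot: [0.0, 0.991, 0.136, -0.001]
contact_force: [-0.7, -0.0, 0.6]
gripper_width: 1.002
```

Run:
```python
from station import bot
from h import *
a=bot.read_camera("side");save(a,"s30.png")
b=bot.read_camera("top");save(b,"t30.png")
o=bot.get_obs();print(o["eef_pos"],o["contact_force"],o["joint_vel"].round(3),o["t"])
```

```text
[ 0.3643124  -0.53207794  0.26185318] [-0.1403683   0.12633544 -0.52358151] [-0.021 -0.016 -0.026  0.019 -0.001 -0.001  0.002] 51.3333
```

View pics/s30.png

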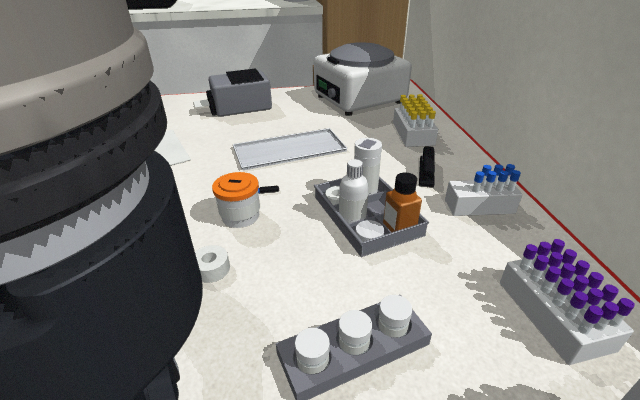

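View pics/t30.png

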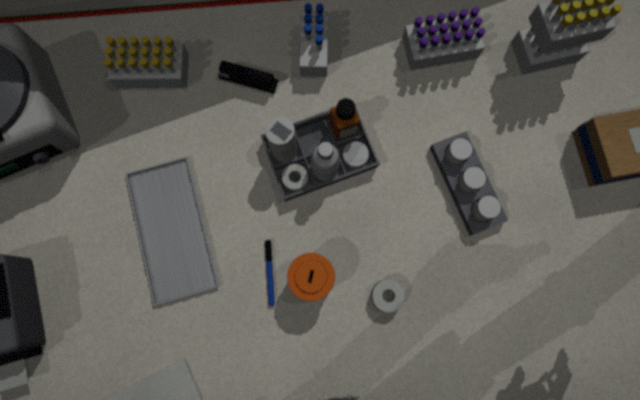

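Run:
```python
import cv2,numpy as np
a=cv2.imread("pics/t30.png")[90:210,250:390];b=cv2.imread("pics/top0.png")[90:210,250:390]
c=cv2.imread("pics/s30.png")[130:255,305:435];d=cv2.imread("pics/side0.png")[130:255,305:435]
r=lambda x:cv2.resize(x,(390,290),interpolation=cv2.INTER_CUBIC)
cv2.imwrite("pics/cmp.png",np.vstack([np.hstack([r(b),r(a)]),np.hstack([r(d),r(c)])]))
```

```text
(no output)
```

View pics/cmp.png

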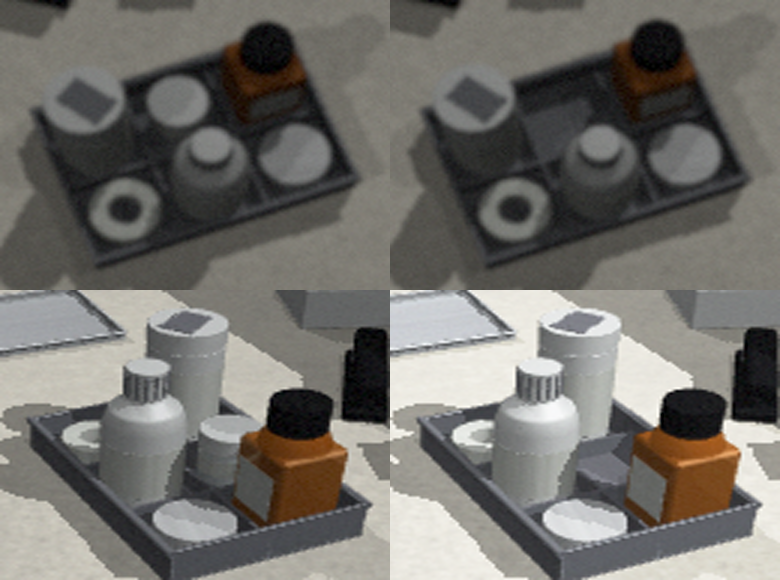

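Before (left) and after (right) match: all three containers are upright in their original cells, the pot is gone from the back middle, and tape and tin have not moved. Handing in.

Run:
```python
from station import bot
print(bot.hand_in())
```

```text
the job is handed in; nothing more can be done
None
```

The job is done in the order asked and handed in at about 51 s. I set the round bottle, canister and square bottle on the tray, then put the pot in the free well. After that I put the square bottle, canister and round bottle back in their own cells.

**Final pictures:** Both cameras show all three containers upright in their original cells and the pot level with the other two in the rack. The tape, tin and sharps tub are where they started. The gripper is open and clear of everything.

**What was off along the way:**
- **Set-down force:** setting down peaked at about 15 N at the wrist, on the square bottle at the tray and the canister in the caddy. The pot pressed with about 13 N in the well.
- **Camera offset:** the side camera showed the gripper about 2 to 4 mm off its reported position. I trimmed the pot and round bottle positions by eye before lowering them, and nothing caught on the way down.

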